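# Drive a stuck hinge pin out into the catch drawer

## Task

The brass hinge pin of the specimen-clamp hinge on the grey service stand is stuck: push the orange-fronted catch drawer fully home under the hinge and drive the pin down and out with the red-handled punch so that the drawer catches it. The punch lies flat, so before driving set it down in the black slanted rest, tip at the foot, let go of it there and take it again by its handle end so that it can be held upright. When the pin lies in the drawer and the drawer is still home, put the punch back in the slanted rest, and do not shove aside or knock over the other things on the bench.

Things in the scene. Friction and masses are not known exactly. Their poses are not given: they have to be found in the camera images.
- stand: Fixed grey service stand, origin on the table under the hole; x away from the robot, z up. Carries the aluminium hinge knuckle (44 x 44 mm; underside 88, top 148 mm above the table). Uprights at y = +-58 mm (outer faces +-66, tops at 130 mm); a blue hinge leaf reaches to x = +97 mm, top at 127 mm. Nothing stands higher than the knuckle.
- hole_mouth (a point): Centre of the mouth of the vertical through-hole in the knuckle's top, 148 mm above the table. Axes as the stand's. The hole is 16 mm across, goes right through (60 mm), and its mouth has a 2 mm chamfer.
- pin: Loose brass hinge pin, 60 mm long, 40 g, origin at its thin end, z along it to its thick end. The upper 33 mm is 14 mm thick, then it tapers to 9 mm. At the start it stands in the hole, flat top 6 mm below the mouth.
- pin_center (a point): Half-way along the pin. A hidden spring catch 46 mm below the hole's mouth holds the pin: pushing it down takes about 5 to 20 N, more the faster it is pushed, until its top is 40 to 50 mm below the mouth; then it drops by itself.
- drawer (a joint): Opening of the catch drawer in m: 0 = fully home under the hole; grows as it comes out toward the robot (the stand's -x), up to 0.10. About 1.5 N of friction; it stays where left and stops hard at 0.
- drawer_front (a point): Middle of the outer face of the drawer's orange front plate (84 mm wide, from 10 to 56 mm above the table; this point at 33 mm). The face looks toward the robot (-x of its frame); push it along +x. Fully home, it is 81 mm before the hole's axis.
- tray_floor (a point): Centre of the inner floor of the drawer's white tray (inside 118 mm along x, 58 mm along y, walls 28 mm high), 13 mm above the table. With the drawer home the hole's axis is 12 mm beyond it in +x. Axes as the stand's.
- punch: Loose punch, 160 mm long, about 160 g: red square handle 20 x 20 mm, 95 mm long, then a round flat-ended steel nose of 12 mm diameter, 65 mm long. Origin half-way along, on its underside; x to the tip, z square to a flat of the handle. At the start it lies flat, nose away from the robot, axis 32 mm above the table.
- punch_grip (a point): On the punch's axis, 22 mm from the butt end: the place to grip the handle. The tip is 138 mm on along x, the balance point about 55 mm on. Axes as the punch's. At the start this part of the handle overhangs the cradle and is free beneath.
- punch_tip (a point): Centre of the flat end of the punch's nose. Axes as the punch's.
- cradle: Fixed low grey cradle, 85 x 50 mm, on whose two bars (22 mm tall) the punch lies at the start. Origin on the table at its centre.
- rest: Fixed slanted rest, origin on the table, base 120 x 80 mm; x away from the robot, z up. In it the punch lies at 45 degrees, nose down toward +x, handle up toward -x, a flat of the handle on the open black trough. Lay it in from above; the last 44 mm of the handle stays free all round.
- rest_tip (a point): Where the centre of the punch's tip lies when the punch is home in the rest: 32 mm above the table, against the foot stop. Trough floor 10 mm below the punch axis, 60 to 116 mm from the tip, 34 mm wide; two cheeks 26 mm apart inside, 67 to 97 mm from the tip, reach 8 mm above the punch axis. Axes as the rest's.
- rest_grip (a point): Where punch_grip lies when the punch is home in the rest: 98 mm behind and 98 mm above rest_tip. Axes as the rest's.
- amber_mid (a point): Middle of a bystander to leave alone: amber bottle, 68 mm across, 150 mm tall.
- glue_mid (a point): Middle of a bystander to leave alone: small grey bottle with blue cap, 36 mm across, 110 mm tall.
- beaker_mid (a point): Middle of a bystander to leave alone: glass beaker, 68 mm across, 90 mm tall.
- jar_mid (a point): Middle of a bystander to leave alone: white jar, 60 mm across, 75 mm tall.
- spare_mid (a point): Middle of a bystander to leave alone: spare blue hinge leaf lying flat, 120 x 30 x 16 mm.
- driver_mid (a point): Middle of a bystander to leave alone: yellow screwdriver, 170 mm long, lying.
Not all that is in view belongs to the job. Of the things shaped like the punch, the red one is meant.

How it is judged:
By the outcome, as a careful person would: the job done as asked, in the order asked, and still so for the second after the job is handed in, with the robot touching nothing.
It also fails if it takes over 72 s, if anything falls off the work surface, if the arm or the gripper's body presses on something with over 40 N, if the wrist force passes 120 N, or if a joint passes its speed limit or range.

## Robot

A 6-joint arm with a two-finger parallel gripper is mounted at the origin on the work surface. World frame = base frame: x ahead of the robot, y to its left, z up, the work surface at z = 0. Lengths are in m, angles in degrees, forces in N, time in s.
With the tool pointing down it reaches from about 0.25 to 0.775 m from the base axis. Payload 4 kg.
Tool frame: the origin (TCP) lies between the finger pads; the fingertips stand nose_length ahead of it and the grasp point (between the pads) lies 3 mm ahead of it (nose_length is the distance from the TCP to the fingertips, in m); y points along the fingers, z is the direction in which the jaws open and shut, and the axes are right-handed (so a half turn about y gives the same grasp; the last joint's range is limited). The gripper opens to 94 mm and grips with 3 to 60 N. Pads are 16 mm wide; open, the fingers measure 119 mm over their backs; the gripper's body (75 mm by 177 mm) begins 78 mm behind the grasp point.
Start: joints at [-82.913, 4.996, 78.535, -0, 96.463, -5.907], TCP at [0.124, -0.536, 0.228] pointing down, gripper open.
Joint ranges: [-177.83, 177.83], [-43.37, 116.18], [15.69, 146.23], [-61.86, 241.86], [9.47, 152.12], [-147.06, 147.06]. Speed limits (degrees/s): [159.86, 159.86, 180, 180, 180, 180].

## Interface

Orientations are given as a 3x3 rotation matrix whose columns are the frame's x, y, z axes.
In Python, from plant import * gives the robot as it stands.
- The arm moves only by the tool play_rows, never from a script. Its argument "moves" is a list that holds one entry, the list of rows, each a list of 5 numbers: the shift along the tool's x, y, z in cm, then the turn about the tool's y in degrees, then the closure, from 0 (fully open) to 1 (shut). A call has 1 to 8 rows; each row is the pose to reach, as a shift and turn from the pose measured when the call began, along the tool's axes at that moment; what a row does not reach only later rows make up. A row lasts 1/12 s, in which the tool goes at most 41.7 mm and 7.16 degrees, less where a joint would pass 70% of its speed; a pose out of reach is approached as far as the arm can. A call with a gripper value outside its range is refused whole. The fingers move at their own pace and stop on an object; "squeeze" is the grip in N (left out, the last holds). Time passes only in rows, so rows that repeat a pose let the fingers close. It gives the time, the measured TCP pose, the force and the opening at its end, in the units of the state.
- read_state(): the state, without advancing time (a new reading comes with each control period).
- read_camera(name): name is "side" or "top"; returns the picture (420x560x3 uint8, red, green, blue); there is no depth.
- calibration(name): a dict with "vertical_fov" (degrees; the focal length in pixels is half the picture's height over the tangent of half this angle, whatever the lens; pixels are square), "cx", "cy" (the principal point, pixels), "extrinsics" (4x4, takes a point from world to camera coordinates). Camera axes: x right, y down, z forward; pixel columns grow to the right and rows downward; lengths in m; the calibration is good to about 2 mm. A picture is of the moment at which its call begins. calibration takes no time and is no camera call.
- finish_job(): hands the job in, once; it reports no verdict.
The state is a dict: "time_s": time; "joint_positions": joint angles; "qd": joint speeds; "joint_efforts": joint torques, N m; "tcp_pos": TCP position; "tool_rot": TCP orientation; "ft_force": force on the tool from outside, world axes, zero at the start; "torque": the same for the moment, N m; "grip_width": finger opening in m.
Only numpy, scipy, OpenCV 4.12 (cv2) and the standard library are available. Lean on these libraries where they do the work, as an engineer would, in place of code of your own. Each camera call takes 0.05 s, during which the arm holds its last target.

## Working session

There is one attempt and no reset: what is moved stays moved. The work goes in short steps, Python scripts to look and compute and a tool call to move; the robot and the scene stay as the last step left them, time stands still between calls to the robot, and variables do not carry over. Pictures are saved under pics/ and viewed, and the job is handed in when it is done.

Besides the shell and the picture viewer there is one more tool, called after "Call:" as a command line: name --argument value ..., lists and objects as JSON in quotes. play_rows: Moves the arm, as the interface text tells. Its arguments: {"type":"object","properties":{"moves":{"type":"array","items":{"type":"array","items":{"type":"array","items":{"type":"number"}}}},"squeeze":{"type":"number"}},"required":["moves"]}

```bash
ls; mkdir -p pics
python3 - <<'E'
from plant import *
import cv2,json
s=read_state(); print(s)
for n in ("side","top"):
    c=calibration(n); print(n,c)
    im=read_camera(n); cv2.imwrite(f"pics/{n}0.png",im[:,:,::-1])
E
```

```text
pics
{'time_s': 0.0, 'joint_positions': array([-8.29116873e+01,  5.04023627e+00,  7.86235222e+01, -1.40612395e-03,
        9.64637498e+01, -5.90715618e+00]), 'qd': array([-0.00487095, -0.06672167,  0.03749966,  0.07659112,  0.06553399,
        0.0242845 ]), 'joint_efforts': array([ 1.43266207e-03, -3.40182281e+01, -3.02425325e+01,  7.19417352e-02,
        3.30042851e-02, -1.82375152e-04]), 'tcp_pos': array([ 0.12360644, -0.53541532,  0.22630421]), 'tool_rot': array([[-9.74388498e-01, -2.98816031e-04,  2.24871000e-01],
       [-2.24871105e-01,  2.20541988e-03, -9.74386023e-01],
       [-2.04772809e-04, -9.99997523e-01, -2.21613085e-03]]), 'ft_force': array([-1.13373463,  0.48840163, -0.27540911]), 'torque': array([ 0.01605148, -0.0592382 , -0.0142077 ]), 'grip_width': 0.09394670437541855}
side {'vertical_fov': 42.51392713984738, 'cx': 271.7214334029357, 'cy': 210.10058596851374, 'extrinsics': array([[ 0.92684072, -0.37503134,  0.01782643, -0.49211331],
       [-0.25248718, -0.65772244, -0.70968402,  0.22661906],
       [ 0.27787859,  0.6532631 , -0.70429455,  1.42566883],
       [ 0.        ,  0.        ,  0.        ,  1.        ]])}
top {'vertical_fov': 47.80782255884488, 'cx': 280.325273188813, 'cy': 204.92442239867, 'extrinsics': array([[ 3.22491405e-03, -9.99889406e-01, -1.45181323e-02,
         2.27530652e-02],
       [-9.80716837e-01, -3.25429375e-04, -1.95433825e-01,
         5.17069432e-01],
       [ 1.95407487e-01,  1.48684340e-02, -9.80609425e-01,
         1.32134433e+00],
       [ 0.00000000e+00,  0.00000000e+00,  0.00000000e+00,
         1.00000000e+00]])}
```

View pics/side0.png

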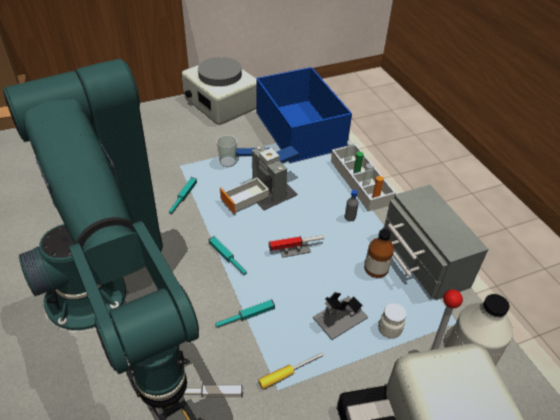

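View pics/top0.png

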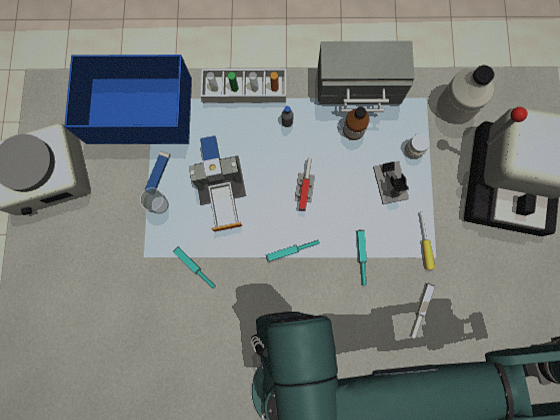

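The side view shows the red punch at (285,243), the black rest at (340,315) and the orange drawer front at (228,200). The top view shows the punch at (303,190), the rest at (393,182) and the stand at (215,175). The other punch-shaped tools are teal, at top view (195,267), (293,250) and (362,257), and there is a white one at (423,310). Only the one at (303,190) is red, so I'll enlarge that to confirm.

```bash
cat > h.py <<'E'
from plant import *
import cv2, numpy as np
def cal(n):
    c=calibration(n); f=210/np.tan(np.radians(c["vertical_fov"]/2)); return f,c["cx"],c["cy"],np.array(c["extrinsics"])
def ray(n,u,v):
    f,cx,cy,E=cal(n); R,t=E[:3,:3],E[:3,3]
    d=R.T@np.array([(u-cx)/f,(v-cy)/f,1]); return -R.T@t,d/np.linalg.norm(d)
def plane(n,u,v,z):
    o,d=ray(n,u,v); return o+d*(z-o[2])/d[2]
def proj(n,p):
    f,cx,cy,E=cal(n); q=E[:3,:3]@np.asarray(p)+E[:3,3]; return np.array([cx+f*q[0]/q[2],cy+f*q[1]/q[2]])
def tri(a,b):
    (o1,d1),(o2,d2)=ray("side",*a),ray("top",*b)
    s=np.linalg.lstsq(np.stack([d1,-d2],1),o2-o1,rcond=None)[0]
    p,q=o1+s[0]*d1,o2+s[1]*d2; return (p+q)/2,np.linalg.norm(p-q)
def crop(n,im,u0,v0,w,h,k,name):
    c=cv2.resize(im[v0:v0+h,u0:u0+w],None,fx=k,fy=k,interpolation=cv2.INTER_CUBIC); cv2.imwrite(f"pics/{name}.png",c[:,:,::-1])
E
python3 - <<'E'
from h import *
a=cv2.imread("pics/top0.png")[:,:,::-1];b=cv2.imread("pics/side0.png")[:,:,::-1]
def pad(x,w,h):
    return x
P=np.hstack([cv2.resize(a[125:240,180:250],None,fx=5,fy=5,interpolation=3),cv2.resize(a[150:215,285:335],None,fx=8,fy=8,interpolation=3)[:575][:, :400] if 0 else cv2.copyMakeBorder(cv2.resize(a[150:215,285:335],None,fx=8,fy=8,interpolation=3),0,55,0,0,0)])
cv2.imwrite("pics/c1.png",P[:,:,::-1])
crop("top",a,365,150,60,60,9,"c2")
crop("side",b,205,135,110,110,5,"c3"); crop("side",b,260,225,120,110,5,"c4")
hsv=cv2.cvtColor(a,cv2.COLOR_RGB2HSV)
m=(((hsv[...,0]<6)|(hsv[...,0]>174))&(hsv[...,1]>150)&(hsv[...,2]>90)).astype(np.uint8)
for c in cv2.findContours(m,0,2)[0]:
    if cv2.contourArea(c)>20: print("red",cv2.minAreaRect(c))
m=((hsv[...,0]>8)&(hsv[...,0]<18)&(hsv[...,1]>150)&(hsv[...,2]>120)).astype(np.uint8)
for c in cv2.findContours(m,0,2)[0]:
    if cv2.contourArea(c)>20: print("or",cv2.minAreaRect(c))
E
```

```text
red ((303.9100036621094, 193.12998962402344), (6.363961219787598, 28.567113876342773), 8.13010311126709)
red ((519.7500610351562, 113.25001525878906), (12.727920532226562, 12.020814895629883), 45.0)
```

View pics/c1.png

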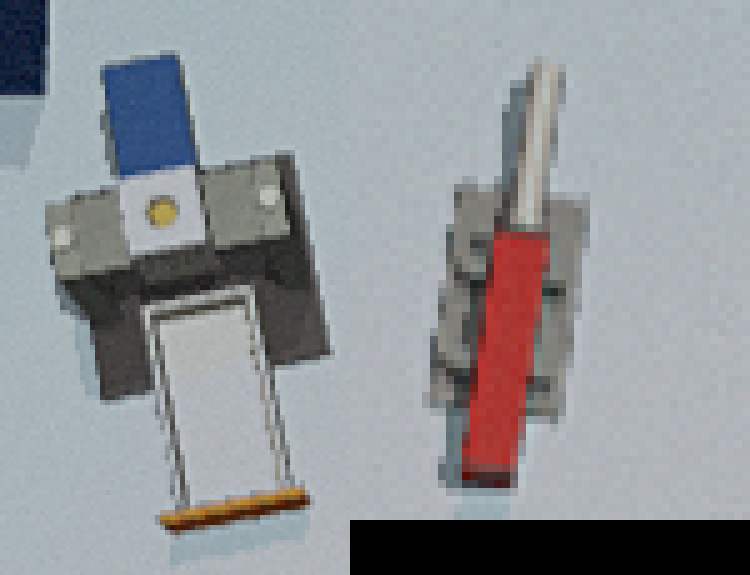

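View pics/c2.png

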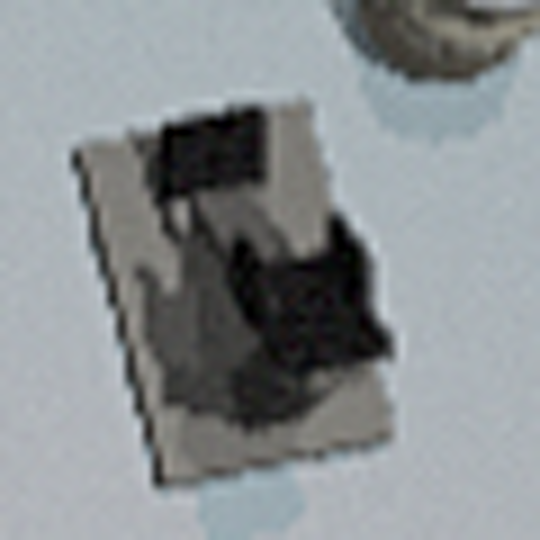

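View pics/c3.png

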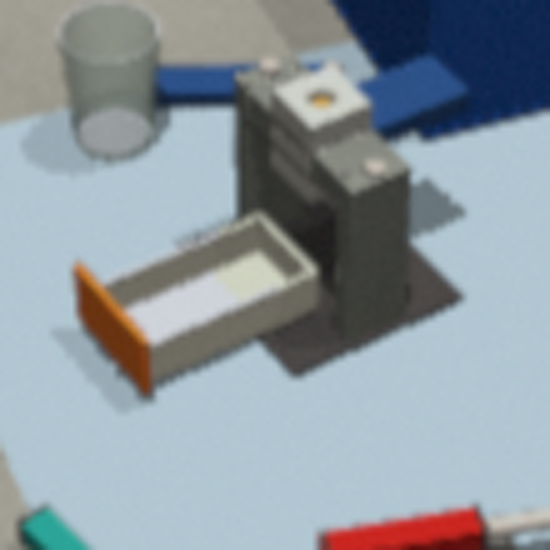

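View pics/c4.png

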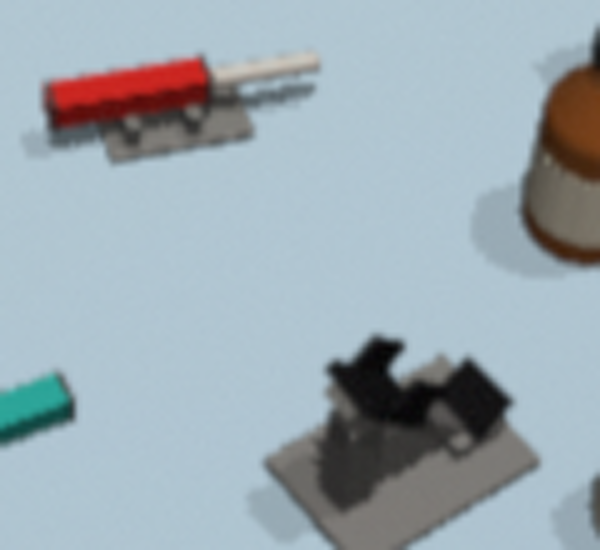

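Run:
```python
from h import *
np.set_printoptions(precision=4,suppress=True)
def T(k,ou,ov,pts,z,ox=0): return np.array([plane("top",(x-ox+.5)/k-.5+ou,(y+.5)/k-.5+ov,z) for x,y in pts])
yaw=lambda d:np.degrees(np.arctan2(d[1],d[0]))
pin=T(5,180,125,[(162,210)],.142)[0]; print("pin",pin)
k=T(5,180,125,[(120,180),(190,168),(203,245),(132,255)],.148);print("knuckle",k.mean(0),np.linalg.norm(k-np.roll(k,1,0),axis=1))
s=T(5,180,125,[(62,237),(269,196)],.133);print("screws",s,s.mean(0),yaw(s[0]-s[1])-90,np.linalg.norm(s[0]-s[1]))
d=T(5,180,125,[(162,518),(308,492)],.056);print("drawer",d,d.mean(0),yaw(d[0]-d[1])-90,np.linalg.norm(d[0]-d[1]))
# side triangulation pin
print("pin tri",tri(((320+.5)/5-.5+205,(100+.5)/5-.5+135),((162.5)/5-.5+180,(210.5)/5-.5+125)))
h=T(8,285,150,[(144,232),(198,234),(165,474),(113,472)],.042)
near=(h[2]+h[3])/2;far=(h[0]+h[1])/2;print("handle",near,far,np.linalg.norm(far-near),yaw(far-near))
t=T(8,285,150,[(193,60)],.034)[0];print("tip",t,yaw(t-near),np.linalg.norm(t-near))
r=T(9,365,150,[(75,152),(308,100),(390,437),(158,485)],.006)
print("rest",r,r.mean(0),np.linalg.norm(r-np.roll(r,1,0),axis=1),yaw(r[1]-r[2]),yaw(r[0]-r[3]),yaw(r[0]-r[1])-90)
def T2(pts,z):return np.array([plane("side",(x+.5)/5-.5+260,(y+.5)/5-.5+225,z) for x,y in pts])
q=T2([(265,463),(540,462)],.006);print("rest side corners",q)
hs=T2([(45,85),(50,127),(210,92),(203,58)],.042);print(hs)
print("side near-top-left, far-top",hs[0],hs[3])
```

```text
pin [0.6064 0.2107 0.142 ]
knuckle [0.6036 0.2101 0.148 ] [0.0433 0.0389 0.0445 0.0391]
screws [[0.5935 0.2671 0.133 ]
 [0.617  0.1529 0.133 ]] [0.6052 0.21   0.133 ] 11.592903865824141 0.11657125595790482
drawer [[0.448  0.2191 0.056 ]
 [0.4632 0.1357 0.056 ]] [0.4556 0.1774 0.056 ] 10.287713652864227 0.0848268426162562
pin tri (array([0.6042, 0.2102, 0.1459]), np.float64(0.0021845118659171176))
handle [ 0.5077 -0.0391  0.042 ] [ 0.5977 -0.0514  0.042 ] 0.09083990703131371 -7.776803788173613
tip [ 0.6665 -0.0604  0.034 ] -7.650851458118135 0.16038206081383213
rest [[ 0.6452 -0.2562  0.006 ]
 [ 0.6633 -0.3353  0.006 ]
 [ 0.5469 -0.3571  0.006 ]
 [ 0.5306 -0.2796  0.006 ]] [ 0.5965 -0.307   0.006 ] [0.1169 0.0812 0.1184 0.0792] 10.638278386018452 11.580692060601248 12.908482580242037
rest side corners [[ 0.5295 -0.2827  0.006 ]
 [ 0.6617 -0.3336  0.006 ]]
[[ 0.5083 -0.0305  0.042 ]
 [ 0.4993 -0.0605  0.042 ]
 [ 0.5928 -0.0688  0.042 ]
 [ 0.5998 -0.0438  0.042 ]]
side near-top-left, far-top [ 0.5083 -0.0305  0.042 ] [ 0.5998 -0.0438  0.042 ]
```

Run:
```python
from h import *
a=cv2.imread("pics/top0.png")[:,:,::-1];b=cv2.imread("pics/side0.png")[:,:,::-1]
f=lambda x:np.clip((x/255.)**.5*255,0,255).astype(np.uint8)
A=cv2.resize(f(a)[155:205,370:412],None,fx=11,fy=11,interpolation=3)
B=cv2.resize(f(b)[285:340,310:372],None,fx=10,fy=10,interpolation=3)
cv2.imwrite("pics/d1.png",A[:,:,::-1]);cv2.imwrite("pics/d2.png",B[:,:,::-1])
```

```text
(no output)
```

View pics/d1.png

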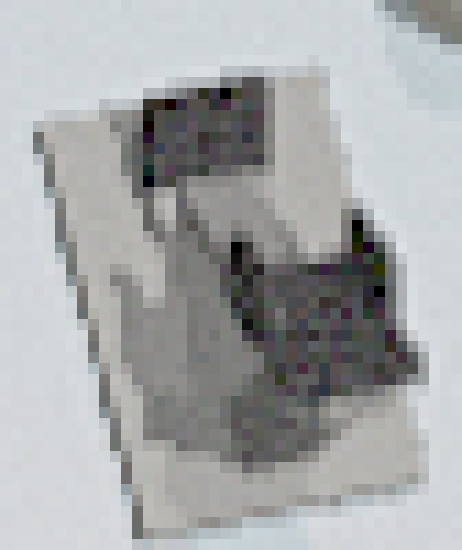

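View pics/d2.png

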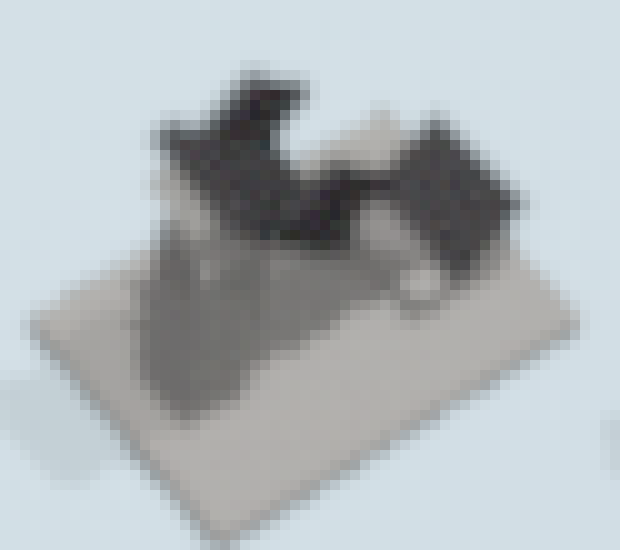

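Run:
```python
from h import *
np.set_printoptions(precision=4,suppress=True)
def T(pts,z): return np.array([plane("top",(x+.5)/11-.5+370,(y+.5)/11-.5+155,z) for x,y in pts])
O=np.array([.5965,-.307,0]);y=np.radians(11.4);R=np.array([[np.cos(y),-np.sin(y),0],[np.sin(y),np.cos(y),0],[0,0,1]])
L=lambda p:(p-O)@R
print("cheek lo",L(T([(235,240),(358,213)],.085)))
print("trough lo",L(T([(268,265),(350,255)],.0674)))
print("trough hi",L(T([(285,393),(422,372)],.107)))
print("foot",L(T([(145,95),(262,80),(268,160),(150,185)],.040)))
def S(pts,z): return np.array([plane("side",(x+.5)/10-.5+310,(y+.5)/10-.5+285,z) for x,y in pts])
print("S cheek hi",L(S([(165,135),(250,75)],.106)),"cheek lo R",L(S([(300,90)],.085)))
print("S trough hi",L(S([(165,185)],.107)))
print("foot s",L(S([(435,125),(515,205),(460,270),(385,190)],.040)))
print("base s",L(S([(35,322),(220,540),(575,325)],.006)))
```

```text
cheek lo [[-0.      0.0157  0.085 ]
 [ 0.0007 -0.0171  0.085 ]]
trough lo [[-0.0046  0.0041  0.0674]
 [-0.0062 -0.0175  0.0674]]
trough hi [[-0.0461  0.0189  0.107 ]
 [-0.0476 -0.0163  0.107 ]]
foot [[ 0.0535  0.0175  0.04  ]
 [ 0.0513 -0.0143  0.04  ]
 [ 0.0293 -0.0105  0.04  ]
 [ 0.0289  0.0221  0.04  ]]
S cheek hi [[-0.047   0.0131  0.106 ]
 [-0.0185  0.0161  0.106 ]] cheek lo R [[0.0005 0.0169 0.085 ]]
S trough hi [[-0.0564  0.001   0.107 ]]
foot s [[ 0.0478  0.0129  0.04  ]
 [ 0.049  -0.0174  0.04  ]
 [ 0.0245 -0.0251  0.04  ]
 [ 0.0241  0.0041  0.04  ]]
base s [[-0.059   0.0376  0.006 ]
 [-0.0586 -0.0389  0.006 ]
 [ 0.0574 -0.0384  0.006 ]]
```

```bash
cat >> h.py <<'E'
def go(x,y,z,jaw=None):
    """print row (cm, deg) from present pose to TCP target; jaw = world angle of jaw axis (deg, mod 180)"""
    s=read_state(); R=np.array(s["tool_rot"]); d=R.T@(np.array([x,y,z])-s["tcp_pos"])*100
    a=np.degrees(np.arctan2(R[1,2],R[0,2])); t=0 if jaw is None else -((jaw-a+90)%180-90)
    print("row",np.round(d,2),"turn",round(t,1),"| t",round(s["time_s"],2),"tcp",np.round(s["tcp_pos"],4),"jaw",round(a,1),"F",np.round(s["ft_force"],1),"w",round(s["grip_width"],4),"q",np.round(s["joint_positions"]),"tilt",np.round(R[2],3))
E
python3 - <<'E'
import plant; print([n for n in dir(plant) if not n.startswith('__')])
try: print(plant.nose_length)
except Exception as e: print(e)
from h import *
go(0.40,0.168,0.10,101.4)
go(0.40,0.168,0.23,101.4)
for p in [(0.505,-0.536,.03)]: pass
E
```

```text
['Unreachable', 'calibration', 'finish_job', 'nose_length', 'read_camera', 'read_state']
0.022
row [-42.75  12.78 -62.31] turn 1.6 | t 0.1 tcp [ 0.1236 -0.5355  0.2264] jaw -77.0 F [-0.3  1.2 -0.8] w 0.0939 q [-83.   5.  79.  -0.  96.  -6.] tilt [-0.    -1.    -0.002]
row [-42.75  -0.22 -62.33] turn 1.6 | t 0.1 tcp [ 0.1236 -0.5355  0.2264] jaw -77.0 F [-0.3  1.2 -0.8] w 0.0939 q [-83.   5.  79.  -0.  96.  -6.] tilt [-0.    -1.    -0.002]
```

Call:
play_rows --moves '[[[-14.2, 0, -20.8, 0.8, 1], [-28.5, 0, -41.5, 1.6, 1], [-28.5, 0, -41.5, 1.6, 1], [-28.5, 0, -41.5, 1.6, 1], [-42.8, 0, -62.3, 1.6, 1], [-42.8, 0, -62.3, 1.6, 1], [-42.8, 0, -62.3, 1.6, 1], [-42.8, 0, -62.3, 1.6, 1]]]' --squeeze 20

```text
time_s: 0.77
tcp_pos: [0.2455, -0.2237, 0.227]
tool_rot: [[-0.981, -0.0, 0.196], [-0.196, 0.002, -0.981], [-0.0, -1.0, -0.002]]
ft_force: [1.2, 0.2, -0.3]
grip_width: 0.0441
```

```bash
python3 -c "
from h import *
go(0.408,0.170,0.23,101.4);go(0.408,0.170,0.056,101.4)"
```

```text
row [-23.66  -0.21 -35.41] turn -0.1 | t 0.77 tcp [ 0.2455 -0.2237  0.227 ] jaw -78.7 F [ 1.2  0.2 -0.3] w 0.0441 q [-52. -24. 103.   0. 101.  26.] tilt [-0.    -1.    -0.002]
row [-23.66  17.19 -35.37] turn -0.1 | t 0.77 tcp [ 0.2455 -0.2237  0.227 ] jaw -78.7 F [ 1.2  0.2 -0.3] w 0.0441 q [-52. -24. 103.   0. 101.  26.] tilt [-0.    -1.    -0.002]
```

Call:
play_rows --moves '[[[-23.7, 0, -35.4, 0, 1], [-23.7, 0, -35.4, 0, 1], [-23.7, 0, -35.4, 0, 1], [-23.7, 0, -35.4, 0, 1], [-23.7, 0, -35.4, 0, 1], [-23.7, 0, -35.4, 0, 1], [-23.7, 0, -35.4, 0, 1], [-23.7, 0, -35.4, 0, 1]]]'

```text
time_s: 1.43
tcp_pos: [0.3724, 0.0849, 0.2276]
tool_rot: [[-0.98, 0.0, 0.197], [-0.197, 0.002, -0.98], [-0.001, -1.0, -0.002]]
ft_force: [-0.0, -0.9, 0.7]
grip_width: 0.0004
```

```bash
python3 -c "
from h import *
go(0.408,0.170,0.056,101.4)"
```

```text
row [-5.16 17.18 -7.61] turn -0.0 | t 1.43 tcp [0.3724 0.0849 0.2276] jaw -78.6 F [-0.  -0.9  0.7] w 0.0004 q [  4. -17.  99.   0.  98.  83.] tilt [-0.001 -1.    -0.002]
```

Call:
play_rows --moves '[[[-2.5, 0, -3.8, 0, 1], [-5.2, 2, -7.6, 0, 1], [-5.2, 6, -7.6, 0, 1], [-5.2, 10, -7.6, 0, 1], [-5.2, 14, -7.6, 0, 1], [-5.2, 17.2, -7.6, 0, 1], [-5.2, 17.2, -7.6, 0, 1], [-5.2, 17.2, -7.6, 0, 1]]]'

```text
time_s: 2.1
tcp_pos: [0.4066, 0.1696, 0.0541]
tool_rot: [[-0.98, -0.005, 0.197], [-0.197, 0.001, -0.98], [0.005, -1.0, -0.002]]
ft_force: [0.3, 0.3, 0.3]
grip_width: 0.0004
```

```bash
python3 -c "
from h import *
go(0.608-.081*.98-.010,0.210-.081*.1977-.002,0.056,101.4)
a=read_camera('side');crop('side',a,190,120,120,110,5,'e1')
a=read_camera('top');crop('top',a,180,125,80,120,5,'e2')"
```

```text
row [-1.143e+01 -2.400e-01  1.000e-02] turn -0.0 | t 2.1 tcp [0.4066 0.1696 0.0541] jaw -78.6 F [0.3 0.3 0.3] w 0.0004 q [ 15.  -3. 107.   0.  76.  94.] tilt [ 0.005 -1.    -0.002]
```

View pics/e1.png

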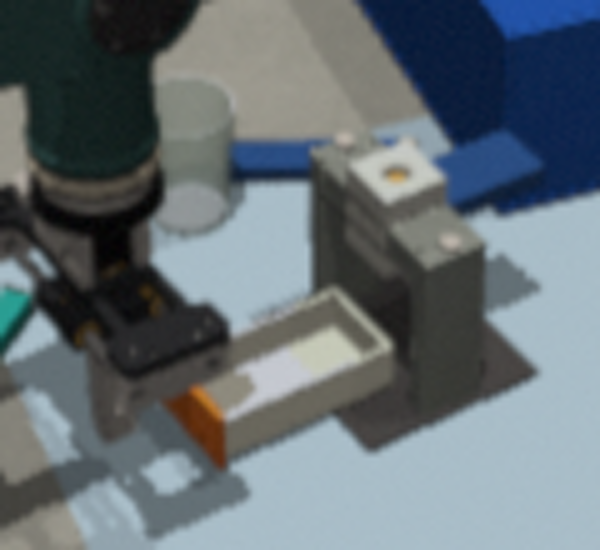

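The closed fingers are at about (105,420) in the crop, just in front of the orange plate at (200,425), and clear of everything else. Next is the push.

Call:
play_rows --moves '[[[-2, 0, 0, 0, 1], [-4, 0, 0, 0, 1], [-5.5, 0, 0, 0, 1], [-7, 0, 0, 0, 1], [-8, 0, 0, 0, 1], [-9, 0, 0, 0, 1], [-9.8, 0, 0, 0, 1], [-10.4, 0, 0, 0, 1]]]'

```text
time_s: 2.87
tcp_pos: [0.5134, 0.191, 0.0599]
tool_rot: [[-0.98, 0.006, 0.197], [-0.197, 0.003, -0.98], [-0.007, -1.0, -0.002]]
ft_force: [-1.4, -0.6, 1.7]
grip_width: 0.0005
```

```bash
python3 -c "
from h import *
go(0.608-.081*.98-.010,0.210-.081*.1977-.002,0.056,101.4)"
```

```text
row [-0.53  0.4   0.01] turn -0.0 | t 2.87 tcp [0.5134 0.191  0.0599] jaw -78.6 F [-1.4 -0.6  1.7] w 0.0005 q [14. 10. 93.  0. 77. 93.] tilt [-0.007 -1.    -0.002]
```

Call:
play_rows --moves '[[[-0.3, 0.3, 0, 0, 1], [-0.6, 0.3, 0, 0, 1], [-0.8, 0.3, 0, 0, 1], [-1.0, 0.3, 0, 0, 1]]]'

```text
time_s: 3.2
tcp_pos: [0.5154, 0.1914, 0.0567]
tool_rot: [[-0.98, -0.013, 0.197], [-0.197, -0.001, -0.98], [0.013, -1.0, -0.001]]
ft_force: [-24.4, -5.9, 18.1]
grip_width: 0.0002
```

Call:
play_rows --moves '[[[1.5, 0, 0, 0, 1], [3, -1, 0, 0, 1], [3, -4, 0, 0, 1], [3, -8, 2, 4, 0.5], [3, -11, 6, 8, 0.5], [3, -13, 10, 12, 0.5], [3, -13, 14, 16, 0.5], [3, -13, 18, 19, 0.5]]]'

```text
time_s: 3.87
tcp_pos: [0.5234, 0.0168, 0.1902]
tool_rot: [[-0.991, -0.005, -0.134], [0.134, -0.002, -0.991], [0.005, -1.0, 0.003]]
ft_force: [1.0, 0.2, -0.3]
grip_width: 0.0301
```

```bash
python3 -c "
from h import *
go(0.5285,-0.042,0.09,82.3)
a=read_camera('side');crop('side',a,200,120,150,150,4,'f1')
a=read_camera('top');crop('top',a,180,125,150,120,5,'f2')"
```

```text
row [-1.34 10.03  5.73] turn -0.0 | t 3.87 tcp [0.5234 0.0168 0.1902] jaw -97.7 F [ 1.   0.2 -0.3] w 0.0301 q [-4.  2. 85. -0. 92. 93.] tilt [ 0.005 -1.     0.003]
```

View pics/f1.png

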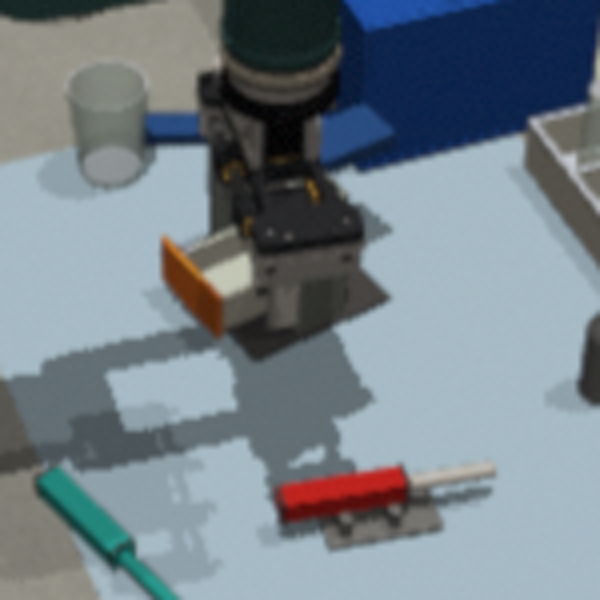

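View pics/f2.png

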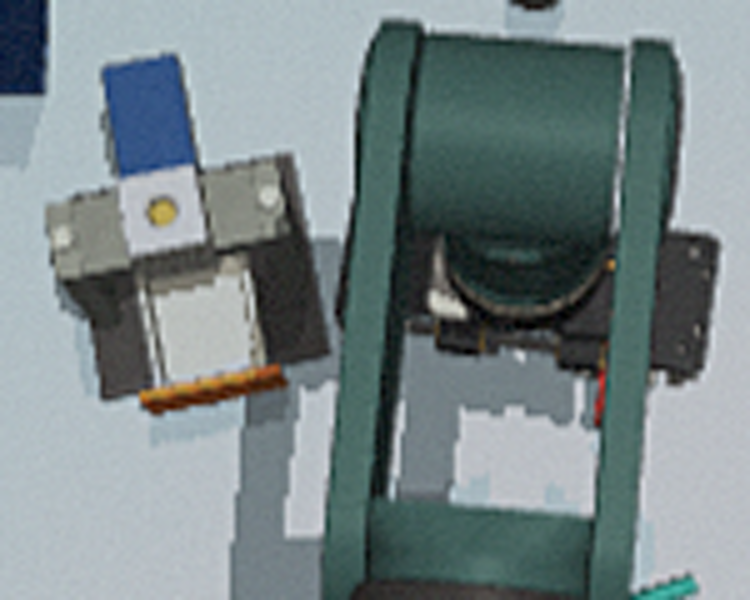

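Run:
```python
from h import *
T=lambda x,y,z:plane("top",(x+.5)/5-.5+180,(y+.5)/5-.5+125,z)
# lower edge of orange = outer face; top outer edge approx mid
for a,b in [((142,402),(286,376)),((140,393),(284,367))]:
    m=(T(*a,.056)+T(*b,.056))/2; d=T(162,210,.142)-m; y=np.radians(11.4); print(m, d[0]*np.cos(y)+d[1]*np.sin(y), -d[0]*np.sin(y)+d[1]*np.cos(y))
go(0.5285,-0.042,0.07,82.3)
```

```text
[0.52346956 0.1913039  0.056     ] 0.08511947790954294 0.0025975977656287966
[0.52879207 0.1926095  0.056     ] 0.07964391481973838 0.002369784801897685
row [-1.4  11.79  5.26] turn -0.4 | t 3.97 tcp [0.5231 0.0126 0.1877] jaw -98.1 F [-0.5  0.1  0.7] w 0.0383 q [-5.  3. 86. -0. 92. 93.] tilt [ 0.009 -1.     0.006]
```

The picture shows the drawer under the knuckle, with its front plate at crop (142,400)–(286,373). That measures 80–85 mm before the pin axis against the 81 mm expected, and the push ended on a hard stop at 24 N. The drawer is home, so on to the punch.

Call:
play_rows --moves '[[[-0.7, 2, 2.6, -0.4, 0.5], [-1.4, 4, 5.3, -0.4, 0.5], [-1.4, 7, 5.3, -0.4, 0.5], [-1.4, 9, 5.3, -0.4, 0.5], [-1.4, 9.5, 5.3, -0.4, 0.5]]]'

```text
time_s: 4.38
tcp_pos: [0.5259, -0.0418, 0.0884]
tool_rot: [[-0.991, -0.017, -0.134], [0.134, -0.003, -0.991], [0.017, -1.0, 0.005]]
ft_force: [-0.3, 0.5, -0.5]
grip_width: 0.047
```

```bash
python3 -c "
from h import *
a=read_camera('side');crop('side',a,235,190,120,110,5,'g1')
go(0.5285,-0.042,0.035,82.3)"
```

```text
row [-0.29  5.42 -0.01] turn 0.0 | t 4.43 tcp [ 0.5264 -0.0416  0.0893] jaw -97.7 F [0.6 0.5 0.5] w 0.047 q [-10.   7.  93.  -0.  82.  87.] tilt [ 0.015 -1.     0.005]
```

View pics/g1.png

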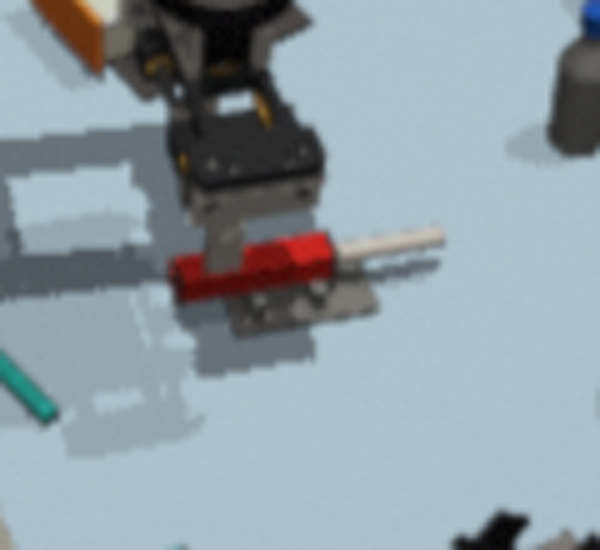

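Call:
play_rows --moves '[[[-0.3, 2, 0, 0, 0.5], [-0.3, 4, 0, 0, 0.5], [-0.3, 5.3, 0, 0, 0.5], [-0.3, 5.4, 0, 0, 0.5], [-0.3, 5.4, 0, 0, 0.9], [-0.3, 5.4, 0, 0, 0.9], [-0.3, 5.4, 0, 0, 1], [-0.3, 5.4, 0, 0, 1]]]' --squeeze 5

```text
time_s: 5.1
tcp_pos: [0.5298, -0.0422, 0.037]
tool_rot: [[-0.991, -0.013, -0.133], [0.133, -0.004, -0.991], [0.012, -1.0, 0.005]]
ft_force: [-0.4, -0.5, 0.3]
grip_width: 0.0239
```

```bash
python3 -c "
from h import *
go(0.5285,-0.042,0.035,82.3)"
```

```text
row [ 0.13  0.2  -0.  ] turn 0.0 | t 5.1 tcp [ 0.5298 -0.0422  0.037 ] jaw -97.7 F [-0.4 -0.5  0.3] w 0.0239 q [-10.  10.  95.  -0.  75.  87.] tilt [ 0.012 -1.     0.005]
```

Next I finish closing, then lift with the light grip.

Call:
play_rows --moves '[[[0, 0.1, 0, 0, 1], [0, 0.1, 0, 0, 1], [0, 0.1, 0, 0, 1], [0, -1, 0, 0, 1], [0, -3, 0, 0, 1], [0, -5, 0, 0, 1], [0, -7, 0, 0, 1], [0, -9, 0, 0, 1]]]' --squeeze 5

```text
time_s: 5.77
tcp_pos: [0.5304, -0.0419, 0.1279]
tool_rot: [[-0.991, -0.014, -0.133], [0.134, -0.004, -0.991], [0.013, -1.0, 0.006]]
ft_force: [-0.2, -0.7, -2.3]
grip_width: 0.0199
```

```bash
python3 -c "
from h import *
a=read_camera('side');crop('side',a,235,170,120,110,5,'g2')
go(0.5285,-0.042,0.035,82.3)"
```

```text
row [ 0.41  9.79 -0.03] turn 0.0 | t 5.82 tcp [ 0.5331 -0.0423  0.1329] jaw -97.7 F [ 1.5 -0.5  1.3] w 0.02 q [-10.   5.  89.  -0.  86.  87.] tilt [ 0.005 -1.     0.006]
```

View pics/g2.png

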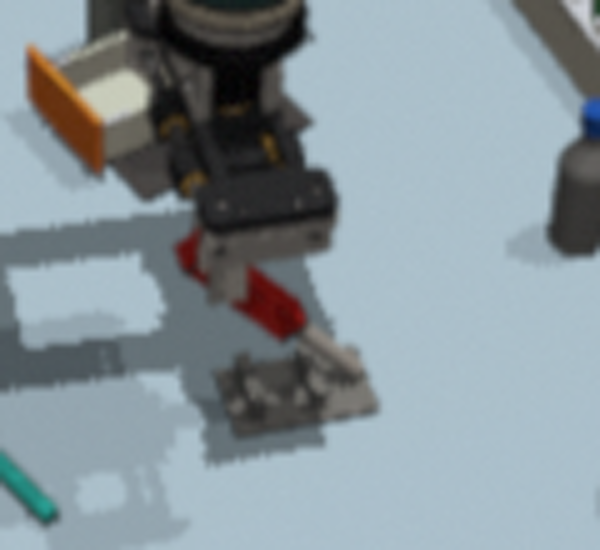

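The punch has swung nose-down in the light grip, with its butt at (190,250) and its tip at (360,375) in the crop. I'll measure the angle.

```bash
cat >> h.py <<'E'
def inplane(n,u,v,p,yawdeg):
    o,d=ray(n,u,v); y=np.radians(yawdeg); nn=np.array([-np.sin(y),np.cos(y),0]); return o+d*((np.asarray(p)-o)@nn)/(d@nn)
E
python3 - <<'E'
from h import *
s=read_state();g=s["tcp_pos"]+.003*s["tool_rot"][:,1]
c=lambda x,y:((x+.5)/5-.5+235,(y+.5)/5-.5+170)
for p in [(362,368),(302,322),(188,250)]:
    q=inplane("side",*c(*p),g,-7.7)-g; print(q, np.degrees(np.arctan2(-q[2],np.hypot(q[0],q[1]))),np.linalg.norm(q))
E
```

```text
[ 0.08523953 -0.01152484 -0.11471378] 53.136567321827485 0.14338008731052634
[ 0.04724217 -0.00638739 -0.06611136] 54.20512944998768 0.08150664156171245
[-0.01940893  0.00262419  0.00761377] -21.243315246615122 0.021013388888534174
```

```bash
python3 -c "
from h import *
go(0.5524,-0.3159,0.21,101.4)"
```

```text
row [-5.53 -7.57 26.9 ] turn -19.1 | t 5.82 tcp [ 0.5331 -0.0423  0.1329] jaw -97.7 F [ 1.5 -0.5  1.3] w 0.02 q [-10.   5.  89.  -0.  86.  87.] tilt [ 0.005 -1.     0.006]
```

Call:
play_rows --moves '[[[0, 0, 0, 0, 1], [0, -2, 0, 0, 1], [-0.5, -5, 3, -3, 1], [-1.2, -7.6, 6, -6, 1], [-2.0, -7.6, 9.5, -9, 1], [-2.8, -7.6, 13, -12, 1], [-3.6, -7.6, 17, -15, 1], [-4.3, -7.6, 20.5, -17, 1]]]' --squeeze 25

```text
time_s: 6.48
tcp_pos: [0.548, -0.2528, 0.2083]
tool_rot: [[-0.986, -0.008, 0.164], [-0.164, -0.005, -0.986], [0.008, -1.0, 0.003]]
ft_force: [0.9, -0.3, -2.0]
grip_width: 0.0199
```

```bash
python3 -c "
from h import *
go(0.5524,-0.3159,0.21,101.4)"
```

```text
row [ 0.6  -0.14  6.29] turn -2.0 | t 6.48 tcp [ 0.548  -0.2528  0.2083] jaw -80.6 F [ 0.9 -0.3 -2. ] w 0.0199 q [-30.  12.  72.  -0.  96.  51.] tilt [ 0.008 -1.     0.003]
```

Call:
play_rows --moves '[[[0.2, 0, 3, -1, 1], [0.6, 0, 5.5, -2, 1], [0.6, 0, 6.3, -2, 1], [0.6, 0, 6.3, -2, 1]]]'

```text
time_s: 6.82
tcp_pos: [0.5515, -0.3178, 0.206]
tool_rot: [[-0.981, -0.011, 0.195], [-0.195, -0.003, -0.981], [0.011, -1.0, 0.001]]
ft_force: [-0.0, -0.4, -2.5]
grip_width: 0.0198
```

```bash
python3 -c "
from h import *
a=read_camera('side');crop('side',a,290,220,120,120,5,'h1')
b=read_camera('top');crop('top',b,350,120,90,110,5,'h2')
go(0.5524,-0.3159,0.16,101.4)"
```

```text
row [-0.05  4.73  0.09] turn 0.0 | t 6.92 tcp [ 0.5521 -0.315   0.2073] jaw -78.6 F [ 0.4  0.5 -2.1] w 0.0202 q [-35.  17.  67.  -0.  96.  44.] tilt [ 0.01 -1.    0.  ]
```

View pics/h1.png

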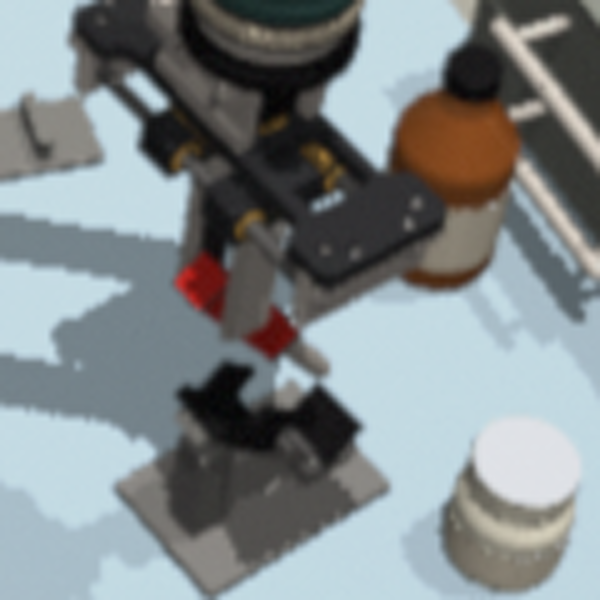

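View pics/h2.png

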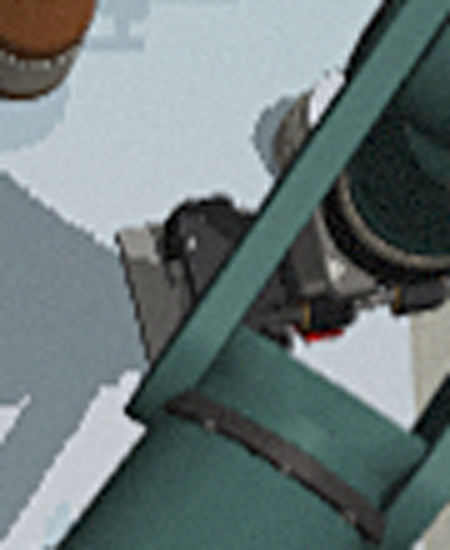

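Run:
```python
from h import *
s=read_state();g=s["tcp_pos"]+.003*s["tool_rot"][:,1]
c=lambda x,y:((x+.5)/5-.5+290,(y+.5)/5-.5+220)
y=np.radians(11.4);u=np.array([np.cos(y),np.sin(y),0])
for p in [(318,366),(283,340),(197,275)]:
    w=inplane("side",*c(*p),g,11.4);q=w-g; print(w,"along",q@u,q[2],np.degrees(np.arctan2(-q[2],q@u)),np.linalg.norm(q))
a=np.radians(52)
```

```text
[ 0.62702451 -0.29989024  0.08384687] along 0.07641386849899863 -0.1204387545305505 57.60640656626812 0.14263440290425186
[ 0.59904519 -0.30553186  0.12554448] along 0.04787144274171555 -0.07874113918680933 58.70208272711374 0.09215119115133472
[ 0.53691048 -0.31806041  0.21886547] along -0.015513783377466332 0.014579843552911781 -136.777573732507 0.02128965271464835
```

Call:
play_rows --moves '[[[-0.3, 1.5, 0, 0, 1], [-0.5, 3, 0, 0, 1], [-0.6, 4.0, 0, 0, 1], [-0.6, 4.4, 0, 0, 1], [-0.6, 4.4, 0, 0, 1]]]'

```text
time_s: 7.33
tcp_pos: [0.5572, -0.3122, 0.1617]
tool_rot: [[-0.98, -0.012, 0.2], [-0.2, -0.0, -0.98], [0.012, -1.0, -0.002]]
ft_force: [0.2, -0.9, -2.6]
grip_width: 0.0199
```

Run:
```python
from h import *
a=read_camera('side');crop('side',a,290,220,120,120,5,'i1')
go(0.5416,-0.3181,.133,101.4)
```

```text
row [1.64 3.01 0.2 ] turn 0.1 | t 7.38 tcp [ 0.5575 -0.3128  0.1629] jaw -78.5 F [ 0.2  0.1 -1.8] w 0.0193 q [-34.  18.  71.  -0.  92.  44.] tilt [ 0.01 -1.   -0.  ]
```

View pics/i1.png

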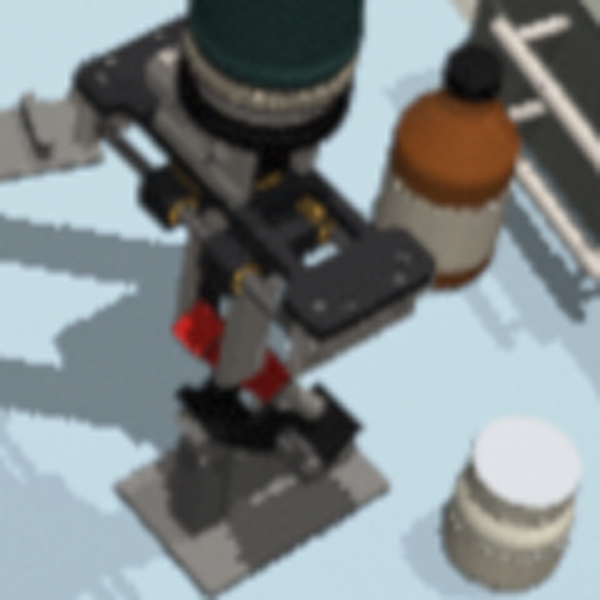

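The punch is over the rest with its tip at about crop (315,402), just inside the foot stop. I'll lighten the grip and lay it down along the arc.

Call:
play_rows --moves '[[[-0.3, 0.4, 0.1, 0, 1], [-0.3, 0.9, 0.2, 0, 1], [0, 1.3, 0.2, 0, 1], [0.4, 1.8, 0.2, 0, 1], [0.8, 2.2, 0.2, 0, 1], [1.2, 2.6, 0.2, 0, 1], [1.6, 3.0, 0.2, 0, 1], [1.6, 3.0, 0.2, 0, 1]]]' --squeeze 5

```text
time_s: 8.05
tcp_pos: [0.5417, -0.3185, 0.1336]
tool_rot: [[-0.98, -0.009, 0.199], [-0.199, -0.002, -0.98], [0.009, -1.0, 0.001]]
ft_force: [1.0, -0.8, 1.1]
grip_width: 0.0202
```

Run:
```python
from h import *
a=read_camera('side');crop('side',a,290,220,120,120,5,'i2')
go(0.5416,-0.3181,.133,101.4)
```

```text
row [ 0.    0.06 -0.04] turn 0.1 | t 8.1 tcp [ 0.5417 -0.3185  0.1336] jaw -78.5 F [ 1.1 -0.1  1.6] w 0.0201 q [-35.  17.  75.  -0.  88.  43.] tilt [ 0.01  -1.     0.001]
```

View pics/i2.png

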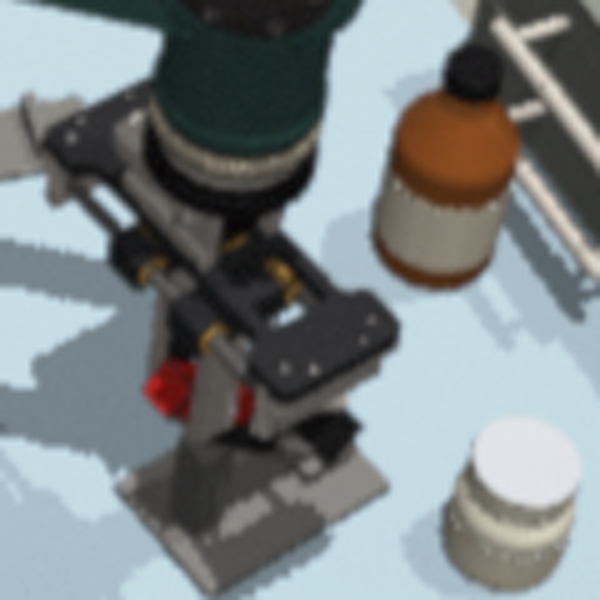

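Call:
play_rows --moves '[[[0, 0, 0, 0, 0.6], [0, 0, 0, 0, 0.5], [0, 0, 0, 0, 0.5], [0, -2, 0, 0, 0.5], [0, -5, 0, 0, 0.5], [0, -8, 0, 0, 0.5], [0.0, -11, 0, 0, 0.5], [2, -12, 0, 0, 0.5]]]'

```text
time_s: 8.77
tcp_pos: [0.5262, -0.3221, 0.2586]
tool_rot: [[-0.979, -0.002, 0.202], [-0.202, -0.006, -0.979], [0.004, -1.0, 0.006]]
ft_force: [0.2, -0.6, -0.5]
grip_width: 0.0471
```

Run:
```python
from h import *
a=read_camera('side');crop('side',a,290,220,120,120,5,'i3')
go(0.5416,-0.3181,.133,101.4)
```

```text
row [-2.09 12.72 -0.29] turn 0.0 | t 8.82 tcp [ 0.5223 -0.3239  0.2603] jaw -78.6 F [-0.5  0.1  2.1] w 0.0469 q [-37.  13.  66.  -1. 101.  42.] tilt [ 0.006 -1.     0.008]
```

View pics/i3.png

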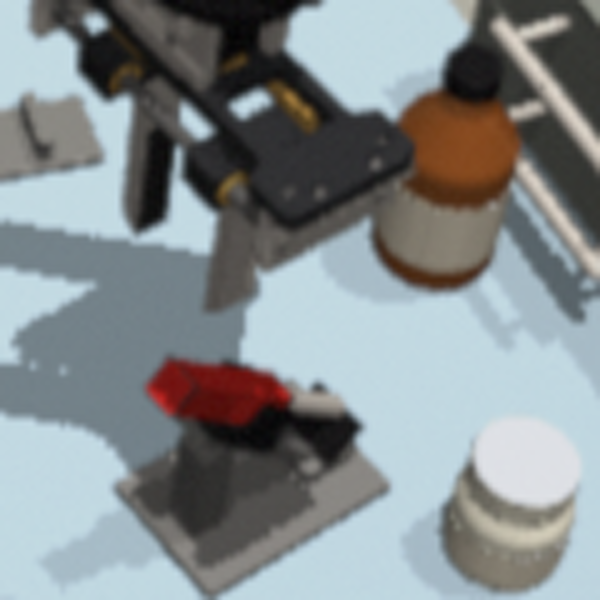

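Run:
```python
from h import *
y=np.radians(11.4);u=np.array([np.cos(y),np.sin(y),0]);z=np.array([0,0,1.])
tip=np.array([.6377,-.2987,.032]);ax=(-u+z)/2**.5;nrm=(u+z)/2**.5;l=np.array([-u[1],u[0],0])
P=lambda p:((proj("side",p)-[290,220]+.5)*5-.5).round()
print("tip",P(tip),"nose/handle",P(tip+.065*ax))
for s in (.065,.160):
    print(s,[P(tip+s*ax+a*.01*nrm+b*.01*l) for a in(1,-1) for b in(1,-1)])
```

```text
tip [323. 419.] nose/handle [263. 406.]
0.065 [array([263., 377.]), array([288., 405.]), array([237., 407.]), array([262., 435.])]
0.16 [array([166., 354.]), array([192., 384.]), array([140., 386.]), array([165., 415.])]
```

The punch lies home in the rest. The butt-face corners seen at about (170,358) and (170,415) match the predicted (166,354) and (165,415). I'll take it again by the handle end.

Call:
play_rows --moves '[[[-1, 2, -0.2, 0, 0.5], [-2.1, 5, -0.3, 0, 0.5], [-2.1, 9, -0.3, 0, 0.5], [-2.1, 11.8, -0.3, 0, 0.5], [-2.1, 12.7, -0.3, 0, 0.5], [-2.1, 12.7, -0.3, 0, 0.8], [-2.1, 12.7, -0.3, 0, 1], [-2.1, 12.7, -0.3, 0, 1]]]' --squeeze 5

```text
time_s: 9.48
tcp_pos: [0.5429, -0.3188, 0.1359]
tool_rot: [[-0.98, -0.001, 0.198], [-0.198, -0.012, -0.98], [0.003, -1.0, 0.011]]
ft_force: [0.1, 0.0, 0.3]
grip_width: 0.0304
```

Run:
```python
from h import *
tip=np.array([.6377,-.2987,.032])
y=np.radians(11.4);u=np.array([np.cos(y),np.sin(y),0])
for a in (45,55,65,75,85,90):
    r=np.radians(a); print(a,end=' ');go(*(tip-.138*np.cos(r)*u+[0,0,.138*np.sin(r)+.003]),101.4)
```

```text
45 row [ 0.07  0.33 -0.1 ] turn 0.0 | t 9.48 tcp [ 0.5429 -0.3188  0.1359] jaw -78.6 F [0.1 0.  0.3] w 0.0304 q [-35.  17.  75.  -1.  88.  43.] tilt [ 0.003 -1.     0.011]
55 row [-1.77 -1.22 -0.09] turn 0.0 | t 9.48 tcp [ 0.5429 -0.3188  0.1359] jaw -78.6 F [0.1 0.  0.3] w 0.0304 q [-35.  17.  75.  -1.  88.  43.] tilt [ 0.003 -1.     0.011]
65 row [-3.85 -2.43 -0.07] turn 0.0 | t 9.48 tcp [ 0.5429 -0.3188  0.1359] jaw -78.6 F [0.1 0.  0.3] w 0.0304 q [-35.  17.  75.  -1.  88.  43.] tilt [ 0.003 -1.     0.011]
75 row [-6.11 -3.26 -0.06] turn 0.0 | t 9.48 tcp [ 0.5429 -0.3188  0.1359] jaw -78.6 F [0.1 0.  0.3] w 0.0304 q [-35.  17.  75.  -1.  88.  43.] tilt [ 0.003 -1.     0.011]
85 row [-8.47 -3.68 -0.05] turn 0.0 | t 9.48 tcp [ 0.5429 -0.3188  0.1359] jaw -78.6 F [0.1 0.  0.3] w 0.0304 q [-35.  17.  75.  -1.  88.  43.] tilt [ 0.003 -1.     0.011]
90 row [-9.68 -3.74 -0.05] turn 0.0 | t 9.48 tcp [ 0.5429 -0.3188  0.1359] jaw -78.6 F [0.1 0.  0.3] w 0.0304 q [-35.  17.  75.  -1.  88.  43.] tilt [ 0.003 -1.     0.011]
```

Next come finishing the close and swinging the handle up about the tip.

Call:
play_rows --moves '[[[0.1, 0.3, -0.1, 0, 1], [0.1, 0.3, -0.1, 0, 1], [0.1, 0.3, -0.1, 0, 1], [0.1, 0.3, -0.1, 0, 1], [-0.8, -0.4, -0.1, 0, 1], [-1.8, -1.2, -0.1, 0, 1], [-2.8, -1.9, -0.1, 0, 1], [-3.8, -2.4, -0.1, 0, 1]]]' --squeeze 4

```text
time_s: 10.15
tcp_pos: [0.5796, -0.3104, 0.1608]
tool_rot: [[-0.98, -0.002, 0.197], [-0.197, -0.013, -0.98], [0.004, -1.0, 0.012]]
ft_force: [-1.4, 0.2, 1.0]
grip_width: 0.0202
```

Run:
```python
from h import *
a=read_camera('side');crop('side',a,290,220,120,120,5,'j1')
tip=np.array([.6377,-.2987,.032])
y=np.radians(11.4);u=np.array([np.cos(y),np.sin(y),0])
for a in (65,70,75,80,85,90):
    r=np.radians(a); print(a,end=' ');go(*(tip-.138*np.cos(r)*u+[0,0,.138*np.sin(r)+.003]),101.4)
```

```text
65 row [0.13 0.17 0.  ] turn 0.1 | t 10.2 tcp [ 0.5818 -0.31    0.1618] jaw -78.5 F [-0.5  0.1  1.6] w 0.02 q [-33.  20.  68.  -1.  91.  46.] tilt [ 0.001 -1.     0.013]
70 row [-0.99 -0.29  0.01] turn 0.1 | t 10.2 tcp [ 0.5818 -0.31    0.1618] jaw -78.5 F [-0.5  0.1  1.6] w 0.02 q [-33.  20.  68.  -1.  91.  46.] tilt [ 0.001 -1.     0.013]
75 row [-2.13 -0.65  0.01] turn 0.1 | t 10.2 tcp [ 0.5818 -0.31    0.1618] jaw -78.5 F [-0.5  0.1  1.6] w 0.02 q [-33.  20.  68.  -1.  91.  46.] tilt [ 0.001 -1.     0.013]
80 row [-3.31 -0.92  0.02] turn 0.1 | t 10.2 tcp [ 0.5818 -0.31    0.1618] jaw -78.5 F [-0.5  0.1  1.6] w 0.02 q [-33.  20.  68.  -1.  91.  46.] tilt [ 0.001 -1.     0.013]
85 row [-4.5  -1.07  0.02] turn 0.1 | t 10.2 tcp [ 0.5818 -0.31    0.1618] jaw -78.5 F [-0.5  0.1  1.6] w 0.02 q [-33.  20.  68.  -1.  91.  46.] tilt [ 0.001 -1.     0.013]
90 row [-5.71 -1.13  0.02] turn 0.1 | t 10.2 tcp [ 0.5818 -0.31    0.1618] jaw -78.5 F [-0.5  0.1  1.6] w 0.02 q [-33.  20.  68.  -1.  91.  46.] tilt [ 0.001 -1.     0.013]
```

View pics/j1.png

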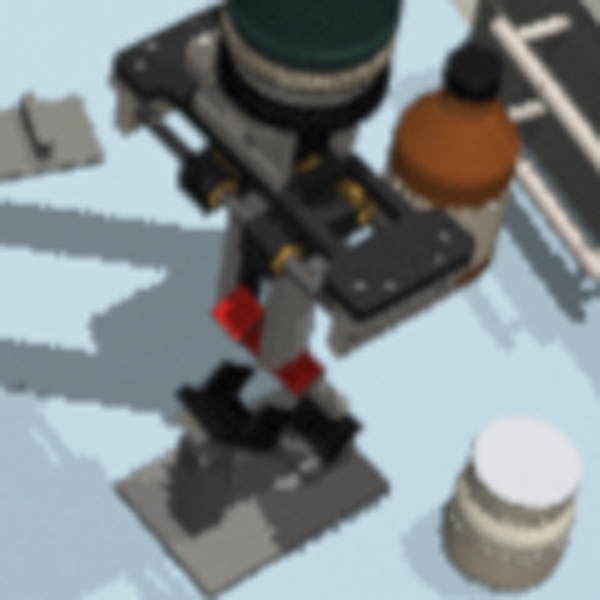

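Run:
```python
from h import *
s=read_state();g=s["tcp_pos"]+.003*s["tool_rot"][:,1]
c=lambda x,y:((x+.5)/5-.5+290,(y+.5)/5-.5+220)
y=np.radians(11.4);u=np.array([np.cos(y),np.sin(y),0])
for p in [(346,412),(307,380),(240,315)]:
    w=inplane("side",*c(*p),g,11.4);q=w-g; print(w,"along",q@u,q[2],np.degrees(np.arctan2(-q[2],q@u)),np.linalg.norm(q))
for a in (50,55,60,65):
    r=np.radians(a);d=np.cos(r)*u-[0,0,np.sin(r)]
    print(a,[((proj("side",g+d*k)-[290,220]+.5)*5-.5).round() for k in(-.022,.073,.138)])
im=cv2.imread("pics/j1.png")[230:500,150:420]; im=np.clip((im/255.)**.5*255,0,255).astype(np.uint8); cv2.imwrite("pics/j1b.png",cv2.resize(im,None,fx=2,fy=2))
```

```text
[ 0.65396767 -0.295435    0.02547858] along 0.07365695486747074 -0.13330470187355029 61.07733868254954 0.15230065837659648
[ 0.62033992 -0.30221555  0.07845653] along 0.03935242093456242 -0.08032675200275732 63.899567901039106 0.08944830977007595
[ 0.56688247 -0.31299446  0.16938035] along -0.015180903917890167 0.010597063513792165 -145.08294782700668 0.01851371380570517
50 [array([243., 306.]), array([325., 344.]), array([376., 367.])]
55 [array([246., 303.]), array([316., 353.]), array([359., 384.])]
60 [array([249., 300.]), array([307., 362.]), array([343., 400.])]
65 [array([252., 297.]), array([297., 370.]), array([325., 416.])]
```

View pics/j1b.png

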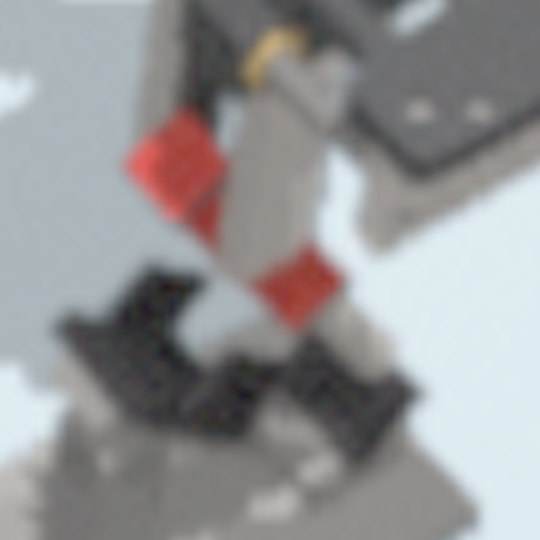

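Call:
play_rows --moves '[[[0, -1.5, 0, 0, 1], [0, -4, 0, 0, 1], [0, -6.5, 0, 0, 1], [0, -8, 0, 0, 1]]]' --squeeze 4

```text
time_s: 10.53
tcp_pos: [0.5817, -0.309, 0.2436]
tool_rot: [[-0.98, 0.003, 0.199], [-0.199, -0.014, -0.98], [-0.0, -1.0, 0.014]]
ft_force: [0.5, 0.2, -0.7]
grip_width: 0.0201
```

```bash
cat >> h.py <<'E'
def see(name,u0,v0,w,h,yaw=11.4):
    a=read_camera('side');crop('side',a,u0,v0,w,h,5,name)
    s=read_state();g=s["tcp_pos"]+.003*s["tool_rot"][:,1];y=np.radians(yaw);u=np.array([np.cos(y),np.sin(y),0])
    for A in (50,60,70,80,90,100):
        r=np.radians(A);d=np.cos(r)*u-[0,0,np.sin(r)]
        print(A,[((proj("side",g+d*k)-[u0,v0]+.5)*5-.5).round() for k in(-.022,.073,.138)])
    go(*s["tcp_pos"],yaw+90)
E
python3 - <<'E'
from h import *
see('k1',290,200,120,120)
E
```

```text
50 [array([265., 286.]), array([349., 333.]), array([401., 361.])]
60 [array([271., 280.]), array([330., 352.]), array([367., 396.])]
70 [array([277., 274.]), array([310., 369.]), array([330., 428.])]
80 [array([284., 269.]), array([289., 385.]), array([291., 456.])]
90 [array([291., 265.]), array([267., 398.]), array([252., 481.])]
100 [array([298., 262.]), array([246., 408.]), array([214., 500.])]
row [0. 0. 0.] turn 0.1 | t 10.58 tcp [ 0.5826 -0.3096  0.2471] jaw -78.5 F [ 0.1 -0.   1.2] w 0.02 q [-33.  19.  60.  -1. 100.  46.] tilt [-0.004 -1.     0.018]
```

View pics/k1.png

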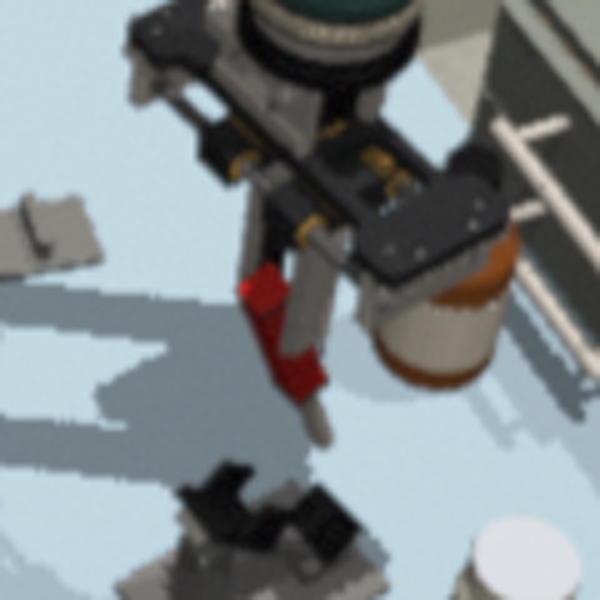

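Run:
```python
from h import *
go(.5655,.2023,.31,101.4)
```

```text
row [ -8.52  -7.18 -50.39] turn 0.1 | t 10.58 tcp [ 0.5826 -0.3096  0.2471] jaw -78.5 F [ 0.1 -0.   1.2] w 0.02 q [-33.  19.  60.  -1. 100.  46.] tilt [-0.004 -1.     0.018]
```

The punch now hangs at about 73°, with its tip at crop (320,438). I'll carry it to the hole and finish the uprighting against the hole's mouth.

Call:
play_rows --moves '[[[0, -3, -1, 0, 1], [0, -6, -3, 0, 1], [-0.5, -7.2, -6, 0, 1], [-1.5, -7.2, -9.5, 0, 1], [-2, -7.2, -13, 0, 1], [-2.5, -7.2, -16.5, 0, 1], [-3, -7.2, -20, 0, 1], [-4, -7.2, -23.5, 0, 1]]]' --squeeze 10

```text
time_s: 11.25
tcp_pos: [0.5733, -0.0688, 0.3134]
tool_rot: [[-0.98, 0.005, 0.198], [-0.198, -0.017, -0.98], [-0.002, -1.0, 0.018]]
ft_force: [1.4, 0.4, -1.6]
grip_width: 0.0202
```

Call:
play_rows --moves '[[[-0.6, 0, -3.5, 0, 1], [-1.2, 0, -7, 0, 1], [-1.8, 0, -10.5, 0, 1], [-2.4, 0, -14, 0, 1], [-3, 0, -17.5, 0, 1], [-3.5, 0, -20.5, 0, 1], [-3.5, 0, -23, 0, 1], [-3.5, 0, -24.5, 0, 1]]]'

```text
time_s: 11.92
tcp_pos: [0.5579, 0.181, 0.3068]
tool_rot: [[-0.98, 0.002, 0.201], [-0.201, -0.016, -0.979], [0.002, -1.0, 0.016]]
ft_force: [-0.5, 0.1, -1.5]
grip_width: 0.0202
```

Run:
```python
from h import *
go(.5655,.2023,.31,101.4)
```

```text
row [-1.17 -0.35 -1.93] turn 0.2 | t 11.92 tcp [0.5579 0.181  0.3068] jaw -78.4 F [-0.5  0.1 -1.5] w 0.0202 q [ 13.  10.  64.  -1. 106.  91.] tilt [ 0.002 -1.     0.016]
```

Call:
play_rows --moves '[[[-0.6, -0.3, -1.5, 0, 1], [-1.2, -0.3, -1.9, 0.2, 1], [-1.2, -0.3, -1.9, 0.2, 1], [-1.2, -0.3, -1.9, 0.2, 1]]]'

```text
time_s: 12.25
tcp_pos: [0.566, 0.2014, 0.3081]
tool_rot: [[-0.98, -0.0, 0.197], [-0.197, -0.018, -0.98], [0.004, -1.0, 0.017]]
ft_force: [-0.4, 1.0, -2.0]
grip_width: 0.0199
```

Run:
```python
from h import *
see('l1',210,80,120,120)
b=read_camera('top');crop('top',b,170,100,110,110,5,'l2')
```

```text
50 [array([221., 157.]), array([312., 231.]), array([369., 277.])]
60 [array([226., 152.]), array([297., 247.]), array([341., 306.])]
70 [array([232., 148.]), array([280., 261.]), array([310., 332.])]
80 [array([237., 144.]), array([262., 272.]), array([277., 353.])]
90 [array([243., 141.]), array([243., 281.]), array([243., 369.])]
100 [array([249., 140.]), array([224., 286.]), array([209., 380.])]
row [0. 0. 0.] turn -0.1 | t 12.3 tcp [0.566  0.2011 0.3085] jaw -78.7 F [ 0.2 -0.4 -2.6] w 0.0199 q [ 15.  12.  62.  -1. 107.  93.] tilt [ 0.003 -1.     0.017]
```

View pics/l1.png

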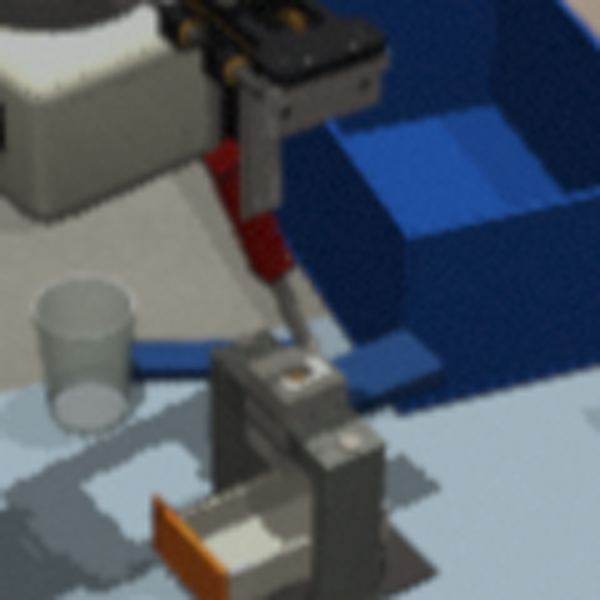

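View pics/l2.png

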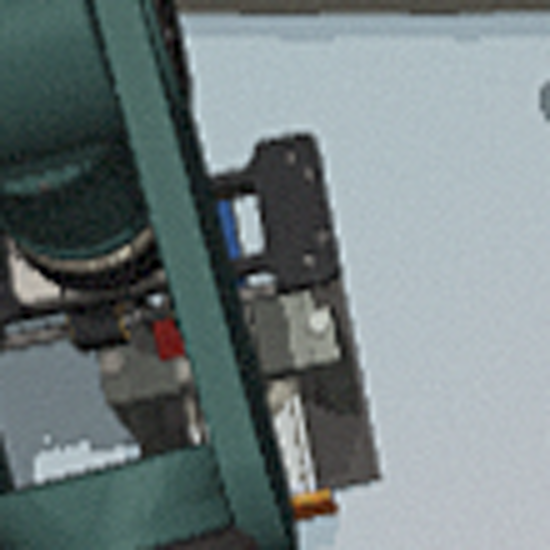

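```bash
python3 - <<'E'
from h import *
s=read_state();R=s["tool_rot"];g=s["tcp_pos"]+.003*R[:,1]
P=lambda p:((proj("side",p)-[210,80]+.5)*5-.5).round(1)
for A in (70,73,76):
    r=np.radians(A);d=-np.cos(r)*R[:,0]+np.sin(r)*R[:,1];t=g+.138*d;print(A,t,P(t),P(g+.073*d))
for h in [(0.605,.2103,.148),(0.605,.2103,.142),(.6064,.2107,.142),(.6042,.2102,.142)]: print(h,P(h))
E
python3 -c "
import cv2;im=cv2.imread('pics/l1.png')[220:420,200:400];cv2.imwrite('pics/l1b.png',cv2.resize(im,None,fx=3,fy=3))"
```

```text
70 [0.61242021 0.20782471 0.17612761] [311.8 334. ] [280.7 261.6]
73 [0.60570338 0.20644292 0.17385313] [302.1 340.9] [275.5 265.3]
76 [0.59887782 0.20504571 0.17194061] [292.3 347.3] [270.1 268.8]
(0.605, 0.2103, 0.148) [298.  371.3]
(0.605, 0.2103, 0.142) [297.8 379.1]
(0.6064, 0.2107, 0.142) [299.7 378.2]
(0.6042, 0.2102, 0.142) [296.7 379.5]
```

View pics/l1b.png

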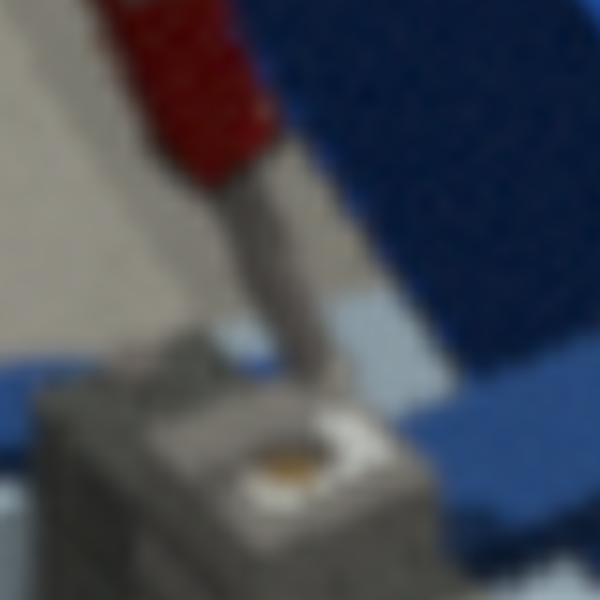

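Call:
play_rows --moves '[[[0.1, 0.5, -0.3, 0, 1], [0.1, 1.3, -0.5, 0, 1], [0.1, 1.9, -0.5, 0, 1], [0.1, 2.0, -0.5, 0, 1]]]'

```text
time_s: 12.68
tcp_pos: [0.5634, 0.2047, 0.2864]
tool_rot: [[-0.981, -0.003, 0.196], [-0.195, -0.018, -0.981], [0.006, -1.0, 0.017]]
ft_force: [0.0, 0.4, -2.9]
grip_width: 0.02
```

```bash
cat >> h.py <<'E'
def tipz(name,u0,v0,w,h,As=(70,73,76),k=10):
    im=read_camera('side');crop('side',im,u0,v0,w,h,k,name)
    s=read_state();R=s["tool_rot"];g=s["tcp_pos"]+.003*R[:,1]
    P=lambda p:((proj("side",p)-[u0,v0]+.5)*k-.5).round(0)
    for A in As:
        r=np.radians(A);d=-np.cos(r)*R[:,0]+np.sin(r)*R[:,1];t=g+.138*d;print(A,t.round(4),P(t),P(g+.073*d))
    print("hole",P((.605,.2103,.148)))
    go(*s["tcp_pos"],101.4)
E
python3 -c "
from h import *
tipz('m1',245,125,60,50)"
```

```text
70 [0.6095 0.2116 0.154 ] [259. 272.] [198. 130.]
73 [0.6027 0.2102 0.1517] [240. 285.] [187. 137.]
76 [0.5959 0.2088 0.1498] [220. 298.] [176. 144.]
hole [246. 293.]
row [0. 0. 0.] turn -0.1 | t 12.73 tcp [0.5635 0.2048 0.2869] jaw -78.7 F [-0.4  0.6 -2.1] w 0.0199 q [ 15.  12.  64.  -1. 104.  94.] tilt [ 0.006 -1.     0.017]
```

View pics/m1.png

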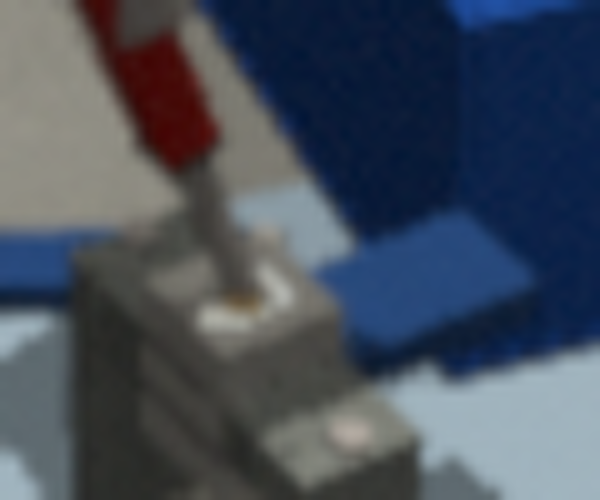

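Call:
play_rows --moves '[[[-0.1, 0.4, 0, 0, 1], [-0.2, 0.8, 0, 0, 1], [-0.5, 0.7, 0, 0, 1], [-1.0, 0.6, 0, 0, 1], [-1.5, 0.5, 0, 0, 1], [-2.0, 0.4, 0, 0, 1], [-2.0, 0.4, 0, 0, 1]]]' --squeeze 4

```text
time_s: 13.32
tcp_pos: [0.5843, 0.2089, 0.2829]
tool_rot: [[-0.981, -0.001, 0.196], [-0.195, -0.018, -0.981], [0.005, -1.0, 0.017]]
ft_force: [0.3, -0.9, -1.2]
grip_width: 0.0197
```

```bash
python3 -c "
from h import *
tipz('m2',245,115,60,60,(73,80,85,90))"
```

```text
73 [0.6232 0.2142 0.1477] [298. 373.] [247. 225.]
80 [0.6071 0.2109 0.1438] [252. 401.] [222. 241.]
85 [0.5954 0.2085 0.1423] [219. 418.] [204. 250.]
90 [0.5836 0.2062 0.1419] [185. 433.] [186. 258.]
hole [246. 393.]
row [0. 0. 0.] turn -0.1 | t 13.37 tcp [0.5839 0.2087 0.2829] jaw -78.7 F [ 0.1 -0.2 -1.7] w 0.0202 q [ 15.  14.  62.  -1. 104.  93.] tilt [ 0.005 -1.     0.017]
```

View pics/m2.png

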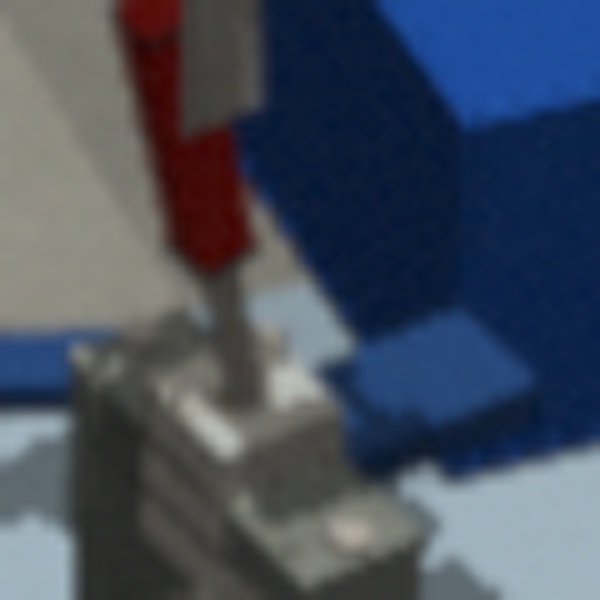

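The tip is in the mouth at (243,400) and the punch stands at about 81°. I'll carry on upright.

Call:
play_rows --moves '[[[-0.6, 0.0, 0, 0, 1], [-1.2, 0, 0, 0, 1], [-1.8, 0, 0, 0, 1], [-2.2, 0, 0, 0, 1], [-2.2, 0, 0, 0, 1]]]' --squeeze 4

```text
time_s: 13.78
tcp_pos: [0.6066, 0.2132, 0.283]
tool_rot: [[-0.981, -0.0, 0.195], [-0.195, -0.018, -0.981], [0.004, -1.0, 0.017]]
ft_force: [-0.7, -0.4, -0.2]
grip_width: 0.0202
```

```bash
python3 -c "
from h import *
tipz('m3',245,115,60,60,(80,85,90,95))"
```

```text
80 [0.6297 0.2154 0.144 ] [315. 375.] [287. 215.]
85 [0.618  0.213  0.1425] [283. 393.] [269. 224.]
90 [0.6062 0.2106 0.142 ] [249. 407.] [251. 232.]
95 [0.5944 0.2083 0.1426] [216. 419.] [233. 238.]
hole [246. 393.]
row [0. 0. 0.] turn -0.1 | t 13.83 tcp [0.6062 0.2132 0.283 ] jaw -78.7 F [0.2 0.5 1. ] w 0.02 q [ 15.  17.  58.  -1. 105.  93.] tilt [ 0.004 -1.     0.017]
```

View pics/m3.png

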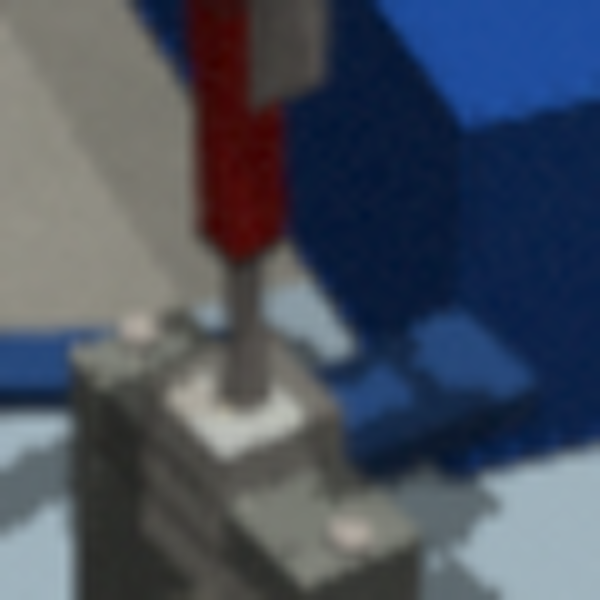

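The punch stands upright in the mouth, with its nose along x≈245. I'll grip firmly and drive slowly.

Call:
play_rows --moves '[[[0, 0, 0, 0, 1], [0, 0, 0, 0, 1], [0, 0.2, 0, 0, 1], [0, 0.5, 0, 0, 1], [0, 0.8, 0, 0, 1], [0, 1.1, 0, 0, 1], [0, 1.4, 0, 0, 1], [0, 1.7, 0, 0, 1]]]' --squeeze 60

```text
time_s: 14.5
tcp_pos: [0.6064, 0.213, 0.2696]
tool_rot: [[-0.981, 0.004, 0.195], [-0.195, -0.016, -0.981], [-0.001, -1.0, 0.017]]
ft_force: [-1.0, -0.2, 11.6]
grip_width: 0.0192
```

```bash
python3 -c "
from h import *
tipz('m4',245,115,60,60,(85,90,95))"
```

```text
85 [0.6184 0.2129 0.128 ] [283. 430.] [269. 264.]
90 [0.6066 0.2106 0.1275] [250. 444.] [251. 272.]
95 [0.5948 0.2082 0.128 ] [217. 456.] [233. 278.]
hole [246. 393.]
row [0. 0. 0.] turn -0.1 | t 14.55 tcp [0.6062 0.2129 0.2684] jaw -78.7 F [-0.6 -0.4  4.3] w 0.0198 q [ 15.  17.  60.  -1. 103.  93.] tilt [ 0.    -1.     0.017]
```

View pics/m4.png

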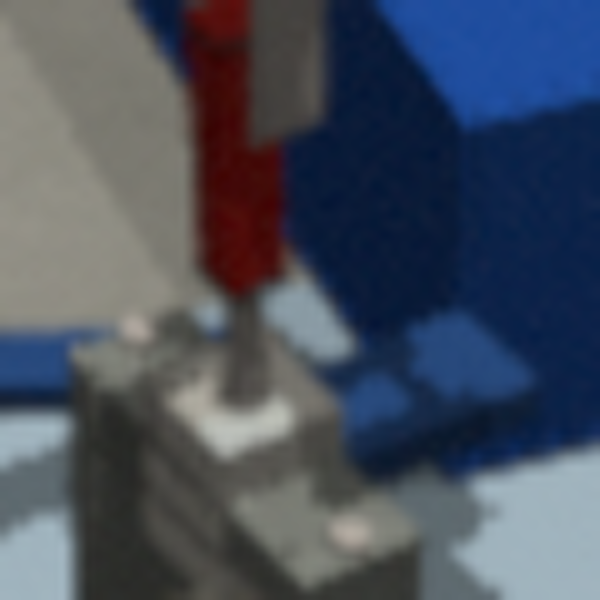

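Call:
play_rows --moves '[[[0, 0.4, 0, 0, 1], [0, 0.8, 0, 0, 1], [0, 1.2, 0, 0, 1], [0, 1.6, 0, 0, 1], [0, 2.0, 0, 0, 1], [0, 2.4, 0, 0, 1], [0, 2.8, 0, 0, 1], [0, 3.2, 0, 0, 1]]]'

```text
time_s: 15.22
tcp_pos: [0.6062, 0.2132, 0.2386]
tool_rot: [[-0.981, 0.006, 0.196], [-0.196, -0.015, -0.98], [-0.003, -1.0, 0.015]]
ft_force: [-1.0, 1.1, 5.3]
grip_width: 0.0195
```

```bash
python3 -c "
from h import *
tipz('m5',215,125,85,75,(85,90,95),7)"
```

```text
85 [0.6183 0.2134 0.0962] [406. 286.] [397. 173.]
90 [0.6065 0.211  0.0957] [383. 296.] [384. 179.]
95 [0.5947 0.2087 0.0962] [360. 305.] [372. 183.]
hole [382. 205.]
row [0. 0. 0.] turn -0.1 | t 15.27 tcp [0.606  0.2131 0.2367] jaw -78.7 F [ 0.7  2.5 -1.4] w 0.0196 q [ 15.  17.  64.  -1. 100.  93.] tilt [-0.001 -1.     0.015]
```

View pics/m5.png

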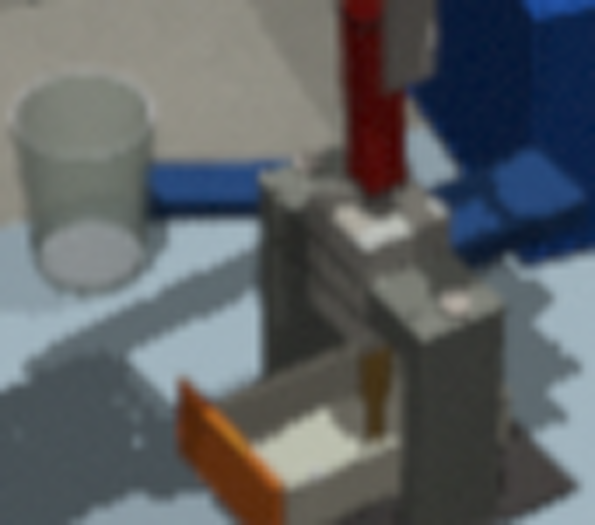

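The brass pin has come out below the knuckle into the tray, at (377,390), and the force has fallen to the punch's own weight. I'll withdraw straight up.

Call:
play_rows --moves '[[[0, -1, 0, 0, 1], [0, -3, 0, 0, 1], [0, -5, 0, 0, 1], [0, -7, 0, 0, 1], [0, -9, 0, 0, 1]]]'

```text
time_s: 15.68
tcp_pos: [0.6052, 0.2141, 0.327]
tool_rot: [[-0.981, 0.002, 0.196], [-0.196, -0.016, -0.981], [0.002, -1.0, 0.016]]
ft_force: [0.6, -0.4, -2.3]
grip_width: 0.0196
```

```bash
python3 -c "
from h import *
tipz('m6',215,125,85,75,(85,90,95),7)
P=lambda p:((proj('side',p)-[215,125]+.5)*7-.5).round(0)
for z in (.013,.073,.028,.088):print(z,P((.606,.2106,z)))"
```

```text
85 [0.6194 0.2148 0.1919] [411. 110.] [401. -12.]
90 [0.6076 0.2125 0.1913] [388. 120.] [388.  -7.]
95 [0.5958 0.2101 0.1918] [364. 129.] [375.  -2.]
hole [382. 205.]
row [0. 0. 0.] turn -0.1 | t 15.73 tcp [0.6062 0.2144 0.3323] jaw -78.7 F [-0.2 -0.3  2. ] w 0.0195 q [ 15.  18.  52.  -1. 110.  93.] tilt [-0.007 -1.     0.016]
0.013 [380. 436.]
0.073 [382. 336.]
0.028 [380. 412.]
0.088 [382. 310.]
```

View pics/m6.png

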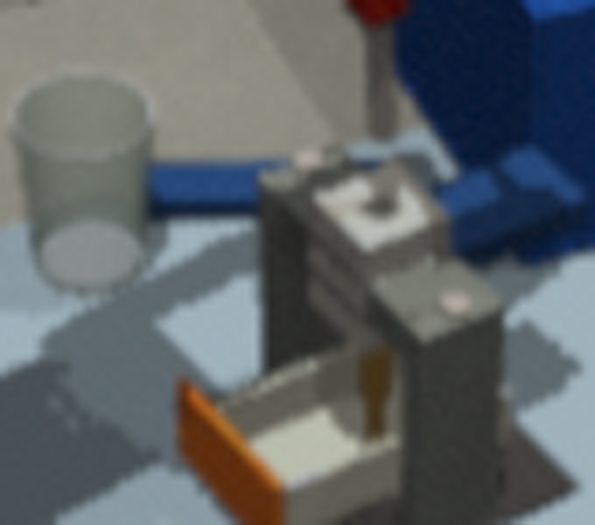

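The pin stands upright in the tray: its foot is seen at (378,436) against a predicted floor point of (380,436), and its top is under the knuckle. The hole is empty and the drawer is unmoved. Before carrying the punch back, I'll tilt it again using the hole's mouth.

Call:
play_rows --moves '[[[0, 1.5, 0, 0, 1], [0, 3, 0.05, 0, 1], [0, 4.3, 0.05, 0, 1], [0, 4.8, 0.05, 0, 1], [0, 4.8, 0.05, 0, 1]]]'

```text
time_s: 16.15
tcp_pos: [0.6059, 0.2129, 0.2816]
tool_rot: [[-0.981, 0.005, 0.196], [-0.196, -0.016, -0.981], [-0.002, -1.0, 0.016]]
ft_force: [-0.4, -0.6, -2.2]
grip_width: 0.0195
```

```bash
python3 -c "
from h import *
tipz('n1',245,115,60,60,(85,90,95))"
```

```text
85 [0.6187 0.2132 0.1422] [284. 392.] [270. 225.]
90 [0.6069 0.2109 0.1416] [251. 407.] [252. 233.]
95 [0.5951 0.2085 0.1421] [218. 419.] [234. 239.]
hole [246. 393.]
row [0. 0. 0.] turn -0.1 | t 16.2 tcp [0.606  0.213  0.2826] jaw -78.7 F [-0.8 -0.4 -2.5] w 0.0198 q [ 15.  17.  58.  -1. 105.  93.] tilt [-0.003 -1.     0.016]
```

View pics/n1.png

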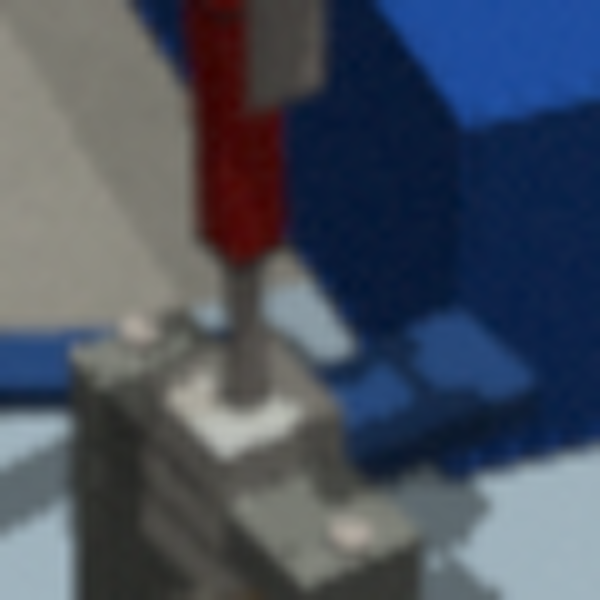

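Call:
play_rows --moves '[[[0, 0, 0, 0, 1], [0.7, 0, 0, 0, 1], [1.4, 0, 0, 0, 1], [2.1, 0, 0, 0, 1], [2.8, 0.1, 0, 0, 1], [3.5, 0.3, 0, 0, 1], [4.1, 0.45, 0, 0, 1], [4.7, 0.6, 0, 0, 1]]]' --squeeze 8

```text
time_s: 16.87
tcp_pos: [0.5593, 0.2036, 0.2769]
tool_rot: [[-0.981, 0.007, 0.196], [-0.196, -0.015, -0.981], [-0.004, -1.0, 0.016]]
ft_force: [0.1, 0.3, 0.1]
grip_width: 0.0201
```

```bash
python3 -c "
from h import *
tipz('n2',240,115,60,60,(65,70,75,80,85,90))"
```

```text
65 [0.6163 0.213  0.1487] [328. 378.] [251. 250.]
70 [0.6054 0.2107 0.1441] [297. 402.] [234. 263.]
75 [0.5941 0.2084 0.1404] [265. 424.] [217. 275.]
80 [0.5826 0.2061 0.1378] [232. 445.] [199. 286.]
85 [0.5709 0.2037 0.1362] [199. 462.] [180. 295.]
90 [0.5591 0.2013 0.1357] [165. 477.] [162. 303.]
hole [296. 393.]
row [0. 0. 0.] turn -0.1 | t 16.92 tcp [0.5583 0.2035 0.2766] jaw -78.7 F [ 0.2  0.8 -0.9] w 0.0199 q [ 15.  11.  67.  -1. 103.  94.] tilt [-0.003 -1.     0.016]
```

View pics/n2.png

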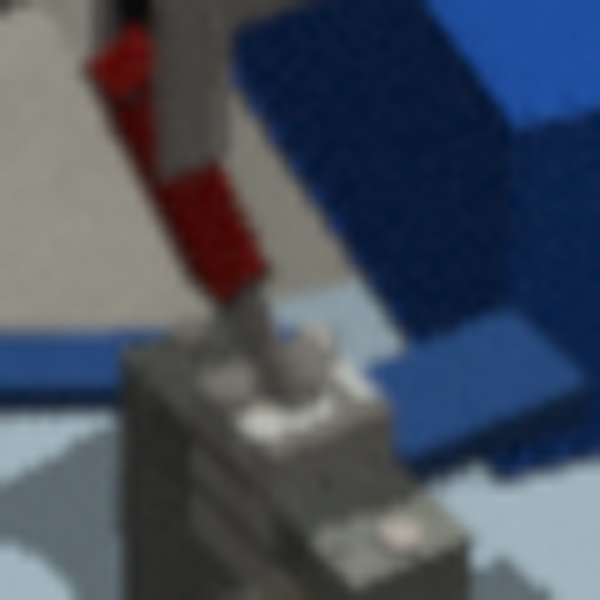

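Call:
play_rows --moves '[[[0.6, 0.2, 0, 0, 1], [1.2, 0.4, 0, 0, 1], [1.8, 0.7, 0, 0, 1], [2.4, 0.9, 0, 0, 1], [2.8, 1.1, 0, 0, 1], [2.8, 1.1, 0, 0, 1]]]' --squeeze 8

```text
time_s: 17.42
tcp_pos: [0.5299, 0.1976, 0.2651]
tool_rot: [[-0.981, 0.004, 0.196], [-0.196, -0.016, -0.98], [-0.001, -1.0, 0.016]]
ft_force: [-0.3, 1.3, -1.2]
grip_width: 0.0198
```

Call:
play_rows --moves '[[[0, 0, 0, 0, 1], [0, 0, 0, 0, 1], [0, -1, 0, 0, 1], [0, -3, 0, 0, 1], [0, -5, 0, 0, 1]]]' --squeeze 40

```text
time_s: 17.83
tcp_pos: [0.5291, 0.1982, 0.3151]
tool_rot: [[-0.981, 0.001, 0.196], [-0.196, -0.017, -0.98], [0.002, -1.0, 0.016]]
ft_force: [0.5, -0.4, -1.9]
grip_width: 0.0198
```

```bash
python3 -c "
from h import *
tipz('n3',235,90,60,80,(55,60,65,70,75),7)"
```

```text
55 [0.6095 0.2125 0.2055] [252. 337.] [176. 262.]
60 [0.5996 0.2105 0.199 ] [232. 358.] [165. 273.]
65 [0.5892 0.2083 0.1934] [211. 377.] [153. 283.]
70 [0.5783 0.2061 0.1887] [189. 394.] [141. 293.]
75 [0.5671 0.2038 0.185 ] [166. 410.] [128. 301.]
hole [242. 450.]
row [0. 0. 0.] turn -0.1 | t 17.88 tcp [0.5306 0.1986 0.321 ] jaw -78.7 F [0.7 0.2 1.9] w 0.02 q [ 15.   7.  66.  -1. 107.  94.] tilt [-0.008 -1.     0.016]
```

View pics/n3.png

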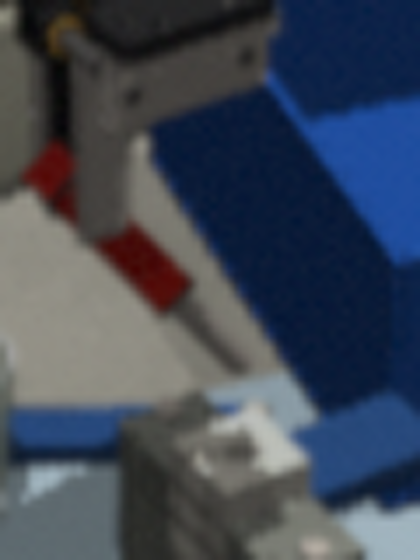

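```bash
python3 -c "
from h import *
go(.556,-.3125,.30,101.4)"
```

```text
row [ 7.54  2.83 50.58] turn -0.1 | t 17.88 tcp [0.5306 0.1986 0.321 ] jaw -78.7 F [0.7 0.2 1.9] w 0.02 q [ 15.   7.  66.  -1. 107.  94.] tilt [-0.008 -1.     0.016]
```

Call:
play_rows --moves '[[[0.3, 0, 2, 0, 1], [0.8, 0, 5, 0, 1], [1.3, 0, 8.5, 0, 1], [1.8, 0, 12, 0, 1], [2.4, 0.5, 15.5, 0, 1], [3, 1, 19, 0, 1], [3.5, 1.5, 22.5, 0, 1], [4, 1.5, 26, 0, 1]]]'

```text
time_s: 18.55
tcp_pos: [0.5417, -0.066, 0.3086]
tool_rot: [[-0.981, 0.008, 0.196], [-0.196, -0.013, -0.981], [-0.006, -1.0, 0.015]]
ft_force: [0.7, 0.6, -1.9]
grip_width: 0.0201
```

Call:
play_rows --moves '[[[0.5, 0.2, 3.5, 0, 1], [1, 0.4, 7, 0, 1], [1.5, 0.6, 10.5, 0, 1], [2, 0.8, 14, 0, 1], [2.5, 1, 17.5, 0, 1], [3, 1.2, 20, 0, 1], [3.5, 1.3, 22, 0, 1], [3.5, 1.3, 23, 0, 1]]]'

```text
time_s: 19.22
tcp_pos: [0.5516, -0.3016, 0.2976]
tool_rot: [[-0.981, 0.006, 0.192], [-0.192, -0.013, -0.981], [-0.003, -1.0, 0.014]]
ft_force: [-0.4, 0.2, -1.5]
grip_width: 0.0199
```

```bash
python3 -c "
from h import *
go(.556,-.3125,.215,101.4)"
```

```text
row [-0.19  8.28  1.04] turn -0.3 | t 19.22 tcp [ 0.5516 -0.3016  0.2976] jaw -78.9 F [-0.4  0.2 -1.5] w 0.0199 q [-34.  15.  59.  -0. 105.  45.] tilt [-0.003 -1.     0.014]
```

Call:
play_rows --moves '[[[-0.1, 2, 1, -0.3, 1], [-0.2, 5, 1, -0.3, 1], [-0.2, 7.5, 1, -0.3, 1], [-0.2, 8.2, 1, -0.3, 1], [-0.2, 8.2, 1, -0.3, 1]]]'

```text
time_s: 19.63
tcp_pos: [0.555, -0.3107, 0.2124]
tool_rot: [[-0.98, 0.0, 0.198], [-0.198, -0.009, -0.98], [0.002, -1.0, 0.009]]
ft_force: [0.2, -0.0, -2.3]
grip_width: 0.0197
```

```bash
python3 -c "
from h import *
tipz('p1',290,230,110,100,(50,55,60,65),6)
P=lambda p:((proj('side',p)-[290,230]+.5)*6-.5).round(0)
print(P((.6377,-.2987,.032)),P((.6397,-.2983,.034)))"
```

```text
50 [ 0.6433 -0.295   0.1066] [418. 325.] [352. 293.]
55 [ 0.634  -0.2969  0.0992] [398. 347.] [341. 305.]
60 [ 0.624  -0.299   0.0927] [377. 367.] [330. 316.]
65 [ 0.6136 -0.3012  0.0872] [355. 386.] [318. 327.]
hole [-122. -454.]
row [0. 0. 0.] turn 0.0 | t 19.68 tcp [ 0.5559 -0.3113  0.2151] jaw -78.6 F [-0.2 -0.  -1.3] w 0.0198 q [-34.  16.  67.  -0.  96.  44.] tilt [-0.002 -1.     0.012]
[387. 443.] [392. 438.]
```

View pics/p1.png

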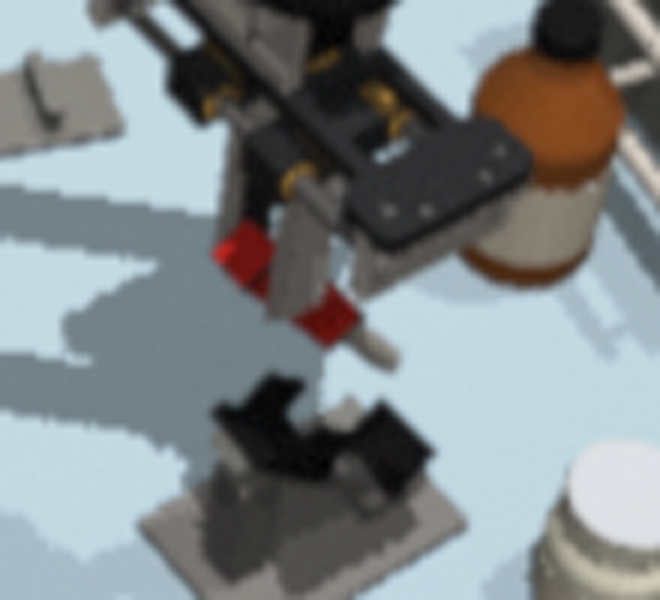

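Call:
play_rows --moves '[[[-0.1, 1.5, 0.1, 0, 1], [-0.3, 3.5, 0.1, 0, 1], [-0.4, 5.0, 0.1, 0, 1], [-0.4, 5.5, 0.1, 0, 1], [-0.4, 5.5, 0.1, 0, 1]]]'

```text
time_s: 20.1
tcp_pos: [0.5605, -0.3118, 0.1606]
tool_rot: [[-0.98, 0.004, 0.199], [-0.199, -0.012, -0.98], [-0.002, -1.0, 0.012]]
ft_force: [-0.6, -0.2, -2.6]
grip_width: 0.0196
```

```bash
python3 -c "
from h import *
tipz('p2',290,230,110,100,(50,55,60,65),6)
go(.5435,-.318,.135,101.4)"
```

```text
50 [ 0.6485 -0.2959  0.0535] [413. 400.] [349. 372.]
55 [ 0.6392 -0.2979  0.0461] [394. 421.] [338. 383.]
60 [ 0.6293 -0.3     0.0396] [374. 441.] [327. 394.]
65 [ 0.6188 -0.3022  0.034 ] [353. 460.] [316. 405.]
hole [-122. -454.]
row [0. 0. 0.] turn 0.1 | t 20.15 tcp [ 0.5609 -0.3122  0.1619] jaw -78.5 F [ 0.2 -0.2 -1.6] w 0.0199 q [-34.  17.  72.  -0.  90.  45.] tilt [-0.003 -1.     0.014]
row [1.83 2.68 0.19] turn 0.1 | t 20.15 tcp [ 0.5609 -0.3122  0.1619] jaw -78.5 F [ 0.2 -0.2 -1.6] w 0.0199 q [-34.  17.  72.  -0.  90.  45.] tilt [-0.003 -1.     0.014]
```

View pics/p2.png

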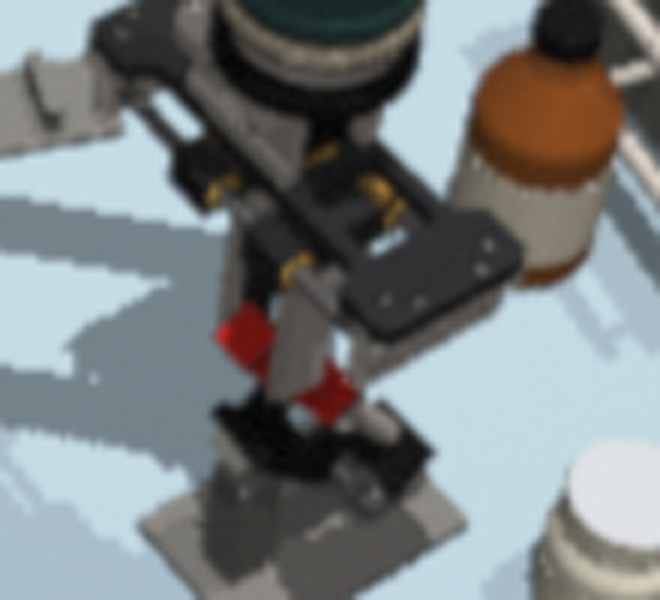

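Call:
play_rows --moves '[[[0, 0.4, 0.1, 0, 1], [0, 0.8, 0.2, 0, 1], [0.3, 1.3, 0.2, 0, 1], [0.7, 1.7, 0.2, 0, 1], [1.1, 2.1, 0.2, 0, 1], [1.5, 2.5, 0.2, 0, 1], [1.9, 2.8, 0.2, 0, 1], [1.9, 2.8, 0.2, 0, 1]]]' --squeeze 5

```text
time_s: 20.82
tcp_pos: [0.5428, -0.3188, 0.1344]
tool_rot: [[-0.98, 0.008, 0.198], [-0.198, -0.014, -0.98], [-0.005, -1.0, 0.015]]
ft_force: [1.2, -0.7, 1.6]
grip_width: 0.02
```

```bash
python3 -c "
from h import *
tipz('p3',290,230,110,100,(45,50),6)"
```

```text
45 [ 0.6392 -0.3008  0.0342] [394. 442.] [320. 426.]
50 [ 0.6306 -0.3027  0.026 ] [375. 463.] [310. 437.]
hole [-122. -454.]
row [0. 0. 0.] turn 0.0 | t 20.87 tcp [ 0.5429 -0.3187  0.1343] jaw -78.6 F [1.5 0.2 2.3] w 0.0197 q [-35.  16.  76.  -0.  87.  43.] tilt [-0.004 -1.     0.015]
```

View pics/p3.png

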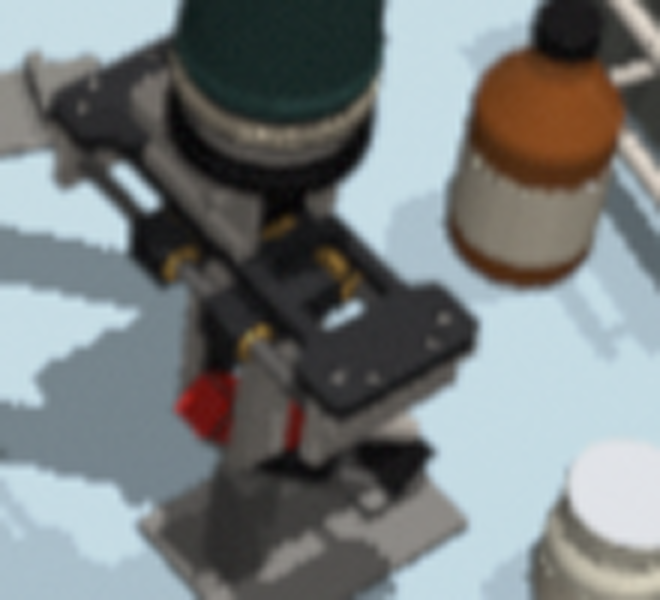

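The punch lies in the trough. I'll release it and lift away.

Call:
play_rows --moves '[[[0, 0, 0, 0, 0.6], [0, 0, 0, 0, 0.5], [0, 0, 0, 0, 0.5], [0, -2, 0, 0, 0.5], [0, -5, 0, 0, 0.5], [0, -9, 0, 0, 0.5], [2, -12, 0, 0, 0.5], [5, -14, 0, 0, 0.5]]]'

```text
time_s: 21.53
tcp_pos: [0.4944, -0.3265, 0.2771]
tool_rot: [[-0.98, 0.011, 0.201], [-0.201, -0.016, -0.979], [-0.007, -1.0, 0.018]]
ft_force: [-0.3, -0.3, 0.1]
grip_width: 0.047
```

Call:
play_rows --moves '[[[3, 0, 2, 0, 0.5], [6, 0, 5, 0, 0.5], [9, 0, 8, 0, 0.5], [12, 0, 11, 0, 0.5], [15, 0, 14, 0, 0.5], [18, 0, 15, 0, 0.5], [20, 0, 15, 0, 0.5], [20, 0, 15, 0, 0.5]]]'

```text
time_s: 22.2
tcp_pos: [0.3247, -0.5155, 0.2774]
tool_rot: [[-0.981, 0.008, 0.195], [-0.195, -0.015, -0.981], [-0.005, -1.0, 0.016]]
ft_force: [-0.2, -0.0, 0.3]
grip_width: 0.0469
```

```bash
python3 -c "
from h import *
a=read_camera('side');cv2.imwrite('pics/z1.png',a[:,:,::-1]);crop('side',a,290,230,110,100,6,'z1c');crop('side',a,205,125,90,80,7,'z1d')
b=read_camera('top');cv2.imwrite('pics/z2.png',b[:,:,::-1])
crop('top',b,365,150,60,60,9,'z2c')
go(.5,-.3,.2)"
```

```text
row [-21.04   7.66 -17.64] turn 0 | t 22.3 tcp [ 0.3283 -0.5137  0.278 ] jaw -78.5 F [0.1 0.6 0. ] w 0.0466 q [-63.  12.  65.   0. 102.  16.] tilt [-0.008 -1.     0.017]
```

View pics/z1c.png

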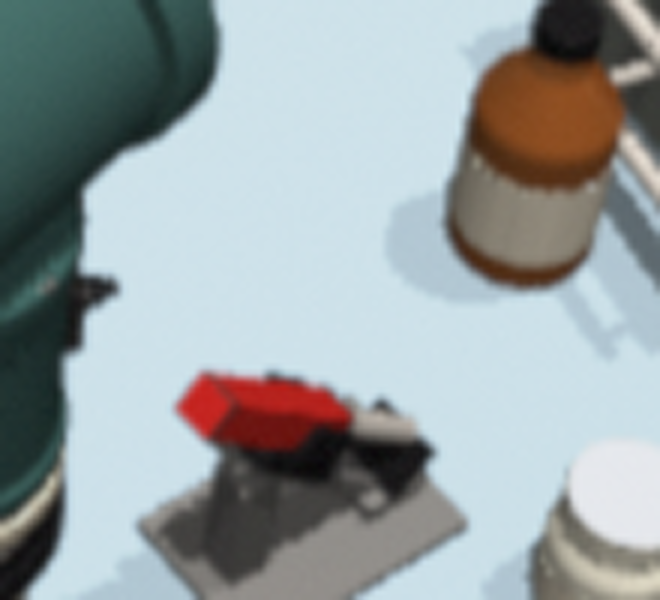

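View pics/z1d.png

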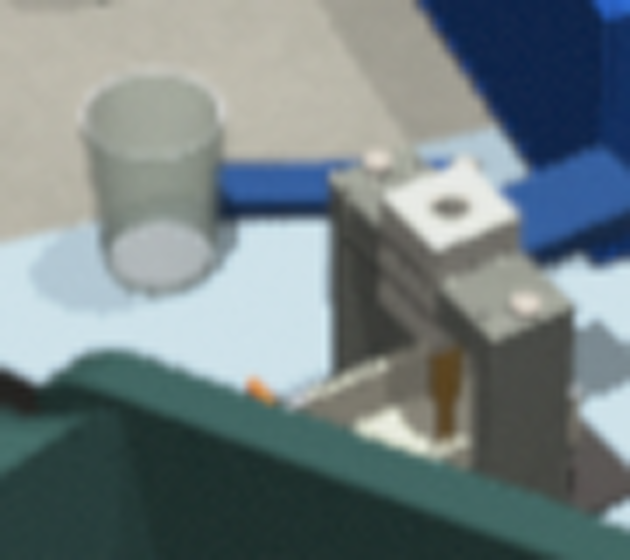

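View pics/z2.png

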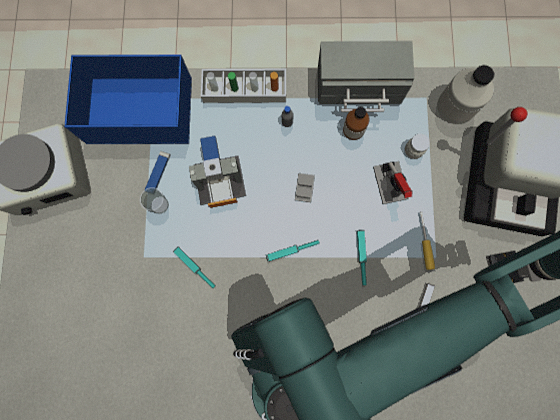

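View pics/z2c.png

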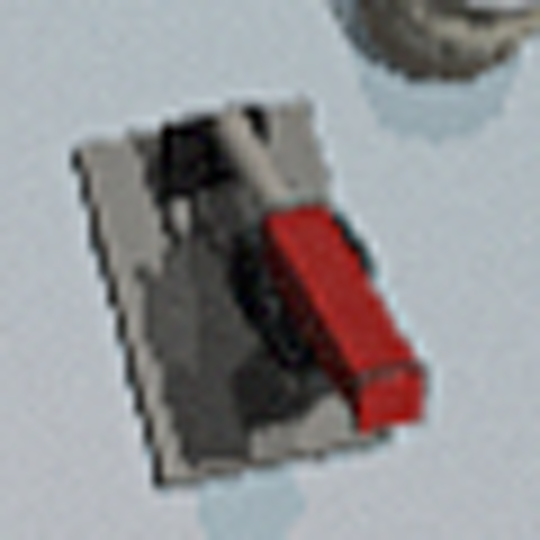

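View pics/z1.png

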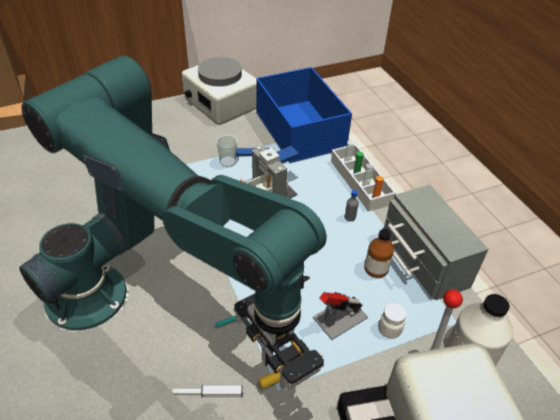

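Run:
```python
from h import *
y=np.radians(11.4);u=np.array([np.cos(y),np.sin(y),0]);z=np.array([0,0,1.])
ax=(-u+z)/2**.5;nrm=(u+z)/2**.5;l=np.array([-u[1],u[0],0])
Pt=lambda p:((proj("top",p)-[365,150]+.5)*9-.5).round()
Ps=lambda p:((proj("side",p)-[290,230]+.5)*6-.5).round()
tip=np.array([.6377,-.2987,.032])
for P in (Pt,Ps):
    print("tip top edge",P(tip+.006*nrm),"tip c",P(tip))
    for s in (.065,.16): print(s,[P(tip+s*ax+a*.01*nrm+b*.01*l) for a,b in((1,1),(1,-1),(-1,1),(-1,-1))])
# triangulate butt and front corners of the handle, crop px: side(6x), top(9x)
s6=lambda x,y:((x+.5)/6-.5+290,(y+.5)/6-.5+230); t9=lambda x,y:((x+.5)/9-.5+365,(y+.5)/9-.5+150)
L=lambda p:np.array([(p-tip)@u,(p-tip)@l,p[2]-tip[2]])
for n,a,b in [("butt top left",(208,374),(358,378)),("butt top right",(240,407),(422,365)),("butt bot right",(212,446),(420,420)),("front top left",(325,382),(268,214)),("front top right",(352,415),(328,205)),("tip end",(412,432),(238,115))]:
    p,e=tri(s6(*a),t9(*b)); print(n,L(p).round(4),round(e,4))
```

```text
tip top edge [218. 136.] tip c [219. 152.]
0.065 [array([252., 228.]), array([314., 216.]), array([253., 282.]), array([315., 270.])]
0.16 [array([356., 384.]), array([421., 371.]), array([356., 439.]), array([421., 427.])]
tip top edge [396. 433.] tip c [387. 443.]
0.065 [array([315., 393.]), array([346., 426.]), array([285., 428.]), array([315., 462.])]
0.16 [array([199., 365.]), array([231., 401.]), array([168., 403.]), array([199., 438.])]
butt top left [-0.1035  0.0075  0.1155] 0.0002
butt top right [-0.1032 -0.0121  0.1162] 0.0008
butt bot right [-0.1163 -0.0125  0.1005] 0.0022
front top left [-0.0376  0.0069  0.0629] 0.0002
front top right [-0.0386 -0.0121  0.0631] 0.0005
tip end [ 0.0079 -0.0062  0.0096] 0.0018
```

Run:
```python
from h import *
a=cv2.imread("pics/z1.png");b=cv2.imread("pics/z2.png")
f=lambda x:np.clip((x/255.)**.6*255,0,255).astype(np.uint8)
A=cv2.resize(f(a)[285:335,310:368],None,fx=13,fy=13,interpolation=3);cv2.imwrite("pics/y1.png",A[:600])
B=cv2.resize(f(b)[158:202,376:416],None,fx=13,fy=13,interpolation=3);cv2.imwrite("pics/y2.png",B)
```

```text
(no output)
```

View pics/y1.png

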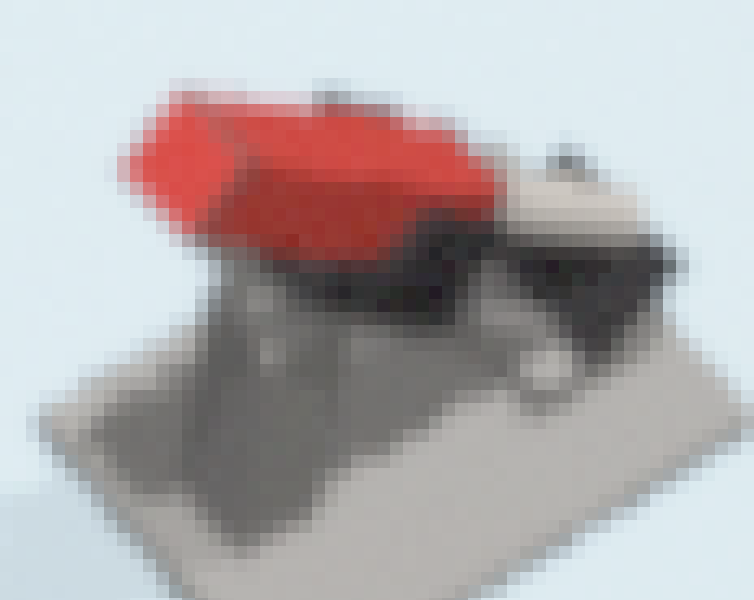

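View pics/y2.png

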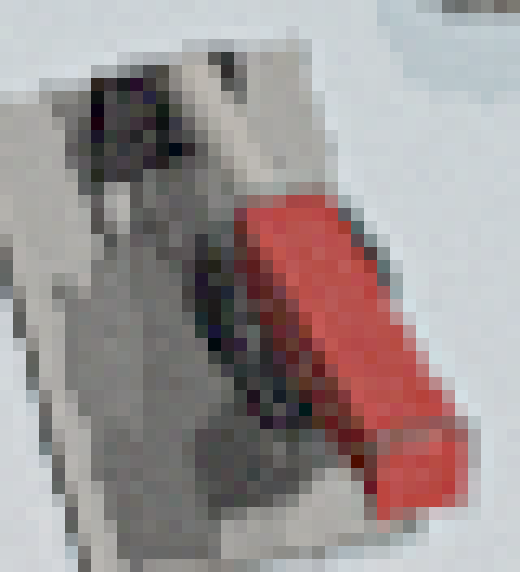

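Run:
```python
from h import *
y=np.radians(11.4);u=np.array([np.cos(y),np.sin(y),0]);l=np.array([-u[1],u[0],0]);tip=np.array([.6377,-.2987,.032])
L=lambda p:np.array([(p-tip)@u,(p-tip)@l,p[2]-tip[2]]).round(4)
S=lambda x,y:((x+.5)/13-.5+310,(y+.5)/13-.5+285);T=lambda x,y:((x+.5)/13-.5+376,(y+.5)/13-.5+158)
for n,a,b in [("nose end",(640,220),(195,68)),("nose end top/edge",(645,205),(190,60)),("nose start",(507,205),(262,190)),("butt tl",(175,98),(372,438)),("butt tr",(243,158),(462,425)),("butt br",(205,245),(462,500)),("butt bl",(125,165),(378,515)),("front tl",(445,130),(245,205)),("front tr",(505,185),(325,195))]:
    p,e=tri(S(*a),T(*b));print(n,L(p),round(e,4))
# foot plate from first pictures: d2 (10x,310,285) & d1 (11x,370,155)
S=lambda x,y:((x+.5)/10-.5+310,(y+.5)/10-.5+285);T=lambda x,y:((x+.5)/11-.5+370,(y+.5)/11-.5+155)
for n,a,b in [("far left",(435,125),(145,95)),("far right",(515,205),(265,80)),("near right",(460,270),(268,162)),("near left",(390,185),(150,185)),
  ("cheek R far",(300,90),(235,240)),("trough hi R",(165,180),(422,375)),("cheekL hi",(255,75),(285,330))]:
    p,e=tri(S(*a),T(*b));print(n,L(p),round(e,4))
```

```text
nose end [ 0.0086 -0.0056  0.0081] 0.0011
nose end top/edge [ 0.0103 -0.0044  0.0103] 0.0014
nose start [-0.0292 -0.0045  0.0402] 0.0014
butt tl [-0.1042  0.0084  0.1152] 0.0034
butt tr [-0.1046 -0.01    0.1181] 0.0012
butt br [-0.1154 -0.0122  0.1014] 0.0029
butt bl [-0.1171  0.0075  0.1048] 0.0002
front tl [-0.0371  0.0058  0.0588] 0.0012
front tr [-0.0381 -0.0114  0.0615] 0.0007
far left [0.0118 0.0163 0.0005] 0.0033
far right [ 0.0095 -0.0158  0.0045] 0.001
near right [-0.0081 -0.0161 -0.0108] 0.0018
near left [-0.0063  0.0156 -0.0134] 0.0042
cheek R far [-0.0424  0.0161  0.0546] 0.0001
trough hi R [-0.0995 -0.0081  0.092 ] 0.013
cheekL hi [-0.0681  0.0138  0.0796] 0.0107
```

The bystanders are all in place and the pin is in the drawer. The punch, however, lies about 4° too flat: its tip triangulates roughly 10 mm above the trough axis, near the upper edge of the foot plate, so it isn't home. I'll take it again, draw it up along the trough so the nose drops, and slide it home.

```bash
python3 -c "
from h import *
go(.545,-.3175,.25,101.4);go(.545,-.3175,.132,101.4)"
```

```text
row [-25.13   2.74 -14.95] turn 0.1 | t 22.3 tcp [ 0.3283 -0.5137  0.278 ] jaw -78.5 F [0.1 0.6 0. ] w 0.0466 q [-63.  12.  65.   0. 102.  16.] tilt [-0.008 -1.     0.017]
row [-25.04  14.54 -15.15] turn 0.1 | t 22.3 tcp [ 0.3283 -0.5137  0.278 ] jaw -78.5 F [0.1 0.6 0. ] w 0.0466 q [-63.  12.  65.   0. 102.  16.] tilt [-0.008 -1.     0.017]
```

Call:
play_rows --moves '[[[-3.5, 0, -2, 0, 0.5], [-7, 0, -4, 0, 0.5], [-10.5, 0, -6, 0, 0.5], [-14, 0, -8.3, 0, 0.5], [-17.5, 0, -10.5, 0, 0.5], [-21, 1, -12.5, 0, 0.5], [-24, 2, -14.5, 0, 0.5], [-25, 2.7, -15, 0.1, 0.5]]]'

```text
time_s: 22.97
tcp_pos: [0.5477, -0.3109, 0.2493]
tool_rot: [[-0.978, 0.012, 0.206], [-0.206, -0.012, -0.978], [-0.009, -1.0, 0.014]]
ft_force: [0.4, 0.3, -0.3]
grip_width: 0.0469
```

```bash
python3 -c "
from h import *
go(.545,-.3175,.132,101.4)"
```

```text
row [ 0.51 11.73  0.43] turn 0.5 | t 22.97 tcp [ 0.5477 -0.3109  0.2493] jaw -78.1 F [ 0.4  0.3 -0.3] w 0.0469 q [-35.  14.  65.  -0.  99.  43.] tilt [-0.009 -1.     0.014]
```

Call:
play_rows --moves '[[[0.5, 3, 0.4, 0.5, 0.5], [0.5, 6.5, 0.4, 0.5, 0.5], [0.5, 10, 0.4, 0.5, 0.5], [0.5, 11.6, 0.4, 0.5, 0.5], [0.5, 11.7, 0.4, 0.5, 0.6], [0.5, 11.7, 0.4, 0.5, 0.9], [0.5, 11.7, 0.4, 0.5, 1], [0.5, 11.7, 0.4, 0.5, 1]]]' --squeeze 4

```text
time_s: 23.63
tcp_pos: [0.5464, -0.3179, 0.1352]
tool_rot: [[-0.98, 0.016, 0.198], [-0.198, -0.015, -0.98], [-0.013, -1.0, 0.018]]
ft_force: [0.4, -0.0, -0.2]
grip_width: 0.0237
```

```bash
python3 -c "
from h import *
go(.545,-.3175,.132,101.4)"
```

```text
row [ 0.13  0.32 -0.07] turn 0.0 | t 23.63 tcp [ 0.5464 -0.3179  0.1352] jaw -78.6 F [ 0.4 -0.  -0.2] w 0.0237 q [-35.  16.  76.  -0.  87.  43.] tilt [-0.013 -1.     0.018]
```

Call:
play_rows --moves '[[[0.1, 0.3, 0, 0, 1], [0.1, 0.3, 0, 0, 1], [0.1, 0.3, 0, 0, 1], [0.5, -0.1, 0, 0, 1], [1.0, -0.6, 0, 0, 1], [1.5, -1.1, 0, 0, 1], [1.7, -1.4, 0, 0, 1], [1.7, -1.4, 0, 0, 1]]]' --squeeze 4

```text
time_s: 24.3
tcp_pos: [0.5284, -0.3217, 0.1497]
tool_rot: [[-0.98, 0.015, 0.197], [-0.197, -0.016, -0.98], [-0.012, -1.0, 0.018]]
ft_force: [-0.1, 0.0, 0.6]
grip_width: 0.0199
```

```bash
python3 -c "
from h import *
tipz('w1',300,270,70,60,(40,45,50,55),10)
go(.545,-.3175,.132,101.4)"
```

```text
40 [ 0.6337 -0.3021  0.0589] [552. 291.] [412. 280.]
45 [ 0.6259 -0.3038  0.0499] [523. 326.] [396. 299.]
50 [ 0.6173 -0.3057  0.0417] [493. 361.] [379. 318.]
55 [ 0.6081 -0.3077  0.0343] [461. 395.] [362. 337.]
hole [ -304. -1157.]
row [0. 0. 0.] turn -0.0 | t 24.35 tcp [ 0.5287 -0.3215  0.1493] jaw -78.6 F [ 1.2 -0.7  0.2] w 0.02 q [-36.  14.  77.  -0.  88.  42.] tilt [-0.012 -1.     0.018]
row [-1.65  1.75 -0.1 ] turn -0.0 | t 24.35 tcp [ 0.5287 -0.3215  0.1493] jaw -78.6 F [ 1.2 -0.7  0.2] w 0.02 q [-36.  14.  77.  -0.  88.  42.] tilt [-0.012 -1.     0.018]
```

View pics/w1.png

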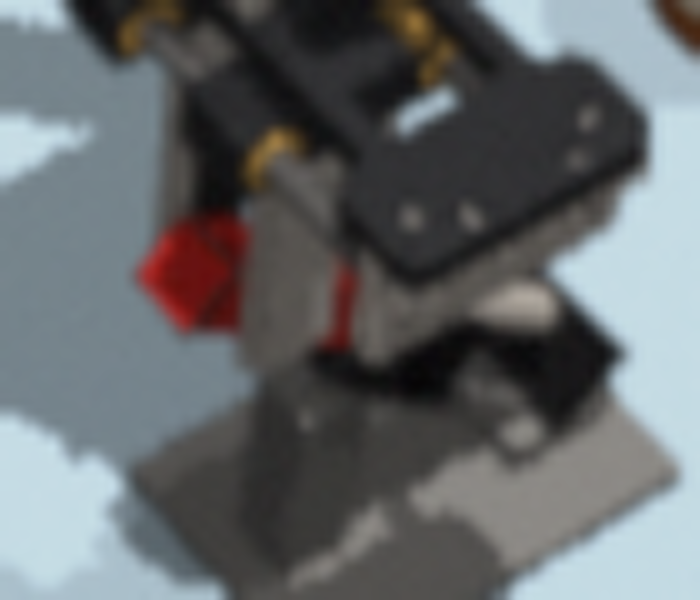

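Call:
play_rows --moves '[[[0, -1.5, 0, 0, 1], [0, -3, 0, 0, 1], [0, -4.5, 0, 0, 1], [0, -4.5, 0, 0, 1]]]' --squeeze 4

```text
time_s: 24.68
tcp_pos: [0.5284, -0.3218, 0.1971]
tool_rot: [[-0.98, 0.018, 0.197], [-0.197, -0.018, -0.98], [-0.014, -1.0, 0.022]]
ft_force: [0.7, -0.4, -0.2]
grip_width: 0.0201
```

```bash
python3 -c "
from h import *
tipz('w2',300,255,70,60,(45,50,55,60,65),10)"
```

```text
45 [ 0.6256 -0.304   0.0962] [545. 367.] [415. 335.]
50 [ 0.617  -0.3059  0.0879] [514. 403.] [398. 355.]
55 [ 0.6078 -0.3079  0.0805] [481. 438.] [380. 374.]
60 [ 0.5979 -0.31    0.0739] [447. 472.] [361. 393.]
65 [ 0.5875 -0.3122  0.0682] [411. 505.] [342. 411.]
hole [ -304. -1007.]
row [0. 0. 0.] turn -0.1 | t 24.73 tcp [ 0.5282 -0.3215  0.1955] jaw -78.7 F [ 0.3  0.5 -2. ] w 0.0196 q [-36.  13.  73.  -0.  93.  42.] tilt [-0.013 -1.     0.02 ]
```

View pics/w2.png

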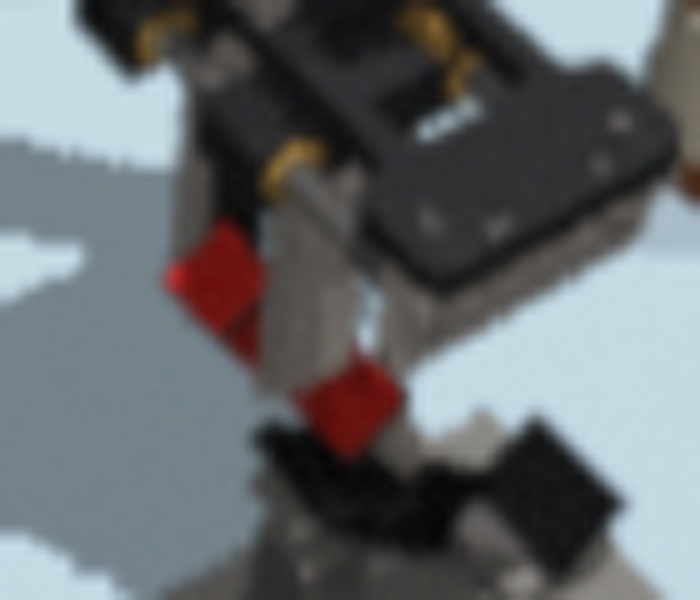

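The punch swings freely, now at about 60°. I'll carry it forward to just above the foot, then lay it down with the nose low.

Call:
play_rows --moves '[[[0, 0, 0, 0, 1], [0, -1, 0, 0, 1], [-1, -1, 0, 0, 1], [-2.5, 0, 0, 0, 1], [-3.5, 1.5, 0, 0, 1], [-3.7, 2.5, 0, 0, 1], [-3.7, 2.8, 0, 0, 1]]]' --squeeze 25

```text
time_s: 25.32
tcp_pos: [0.564, -0.3133, 0.1629]
tool_rot: [[-0.98, 0.01, 0.198], [-0.198, -0.013, -0.98], [-0.007, -1.0, 0.015]]
ft_force: [0.9, 0.4, -2.0]
grip_width: 0.0201
```

```bash
python3 -c "
from h import *
tipz('w3',300,260,70,60,(50,55,60,65),10)
P=lambda p:((proj('side',p)-[300,260]+.5)*10-.5).round(0)
print(P((.6377,-.2987,.032)),P((.6406,-.2981,.029)))
# home grip + 3.8mm
y=np.radians(11.4);u=np.array([np.cos(y),np.sin(y),0]);t=np.array([.6377,-.2987,.035])
go(*(t-.092*u+[0,0,.0973]),101.4)"
```

```text
50 [ 0.6516 -0.2975  0.0553] [604. 364.] [496. 317.]
55 [ 0.6423 -0.2995  0.0479] [571. 398.] [479. 336.]
60 [ 0.6324 -0.3016  0.0414] [538. 432.] [460. 354.]
65 [ 0.622  -0.3038  0.0358] [503. 463.] [441. 372.]
hole [ -304. -1057.]
row [0. 0. 0.] turn -0.0 | t 25.37 tcp [ 0.5636 -0.3136  0.1634] jaw -78.6 F [-0.8 -0.5 -2.5] w 0.0198 q [-34.  18.  71.  -0.  90.  45.] tilt [-0.007 -1.     0.015]
[546. 438.] [553. 440.]
row [ 1.66  3.1  -0.04] turn -0.0 | t 25.37 tcp [ 0.5636 -0.3136  0.1634] jaw -78.6 F [-0.8 -0.5 -2.5] w 0.0198 q [-34.  18.  71.  -0.  90.  45.] tilt [-0.007 -1.     0.015]
```

View pics/w3.png

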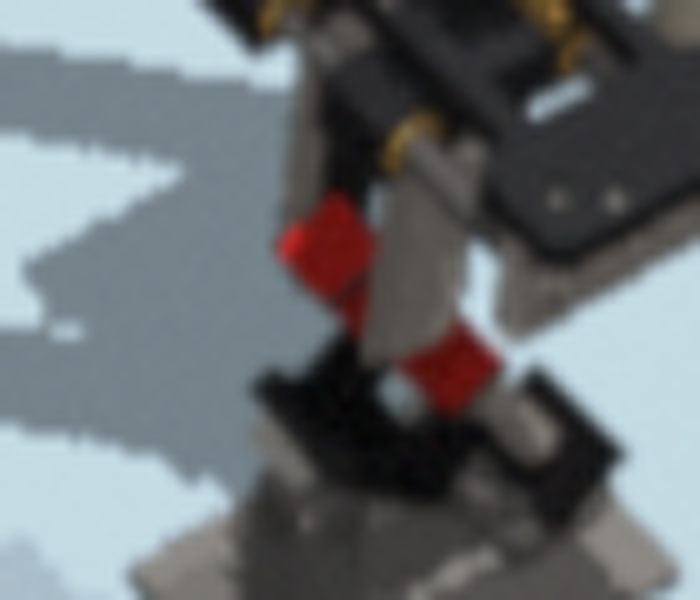

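The nose tip now shows at (540,435), right over the centre of the foot plate where rest_tip projects at (546,438). Next is the gentle lay-down.

Call:
play_rows --moves '[[[0, 0.6, 0, 0, 1], [0.3, 1.1, 0, 0, 1], [0.7, 1.6, 0, 0, 1], [1.1, 2.1, 0, 0, 1], [1.5, 2.5, 0, 0, 1], [1.7, 2.8, 0, 0, 1], [1.7, 3.0, 0, 0, 1], [1.7, 3.0, 0, 0, 1]]]' --squeeze 4

```text
time_s: 26.03
tcp_pos: [0.547, -0.3179, 0.1344]
tool_rot: [[-0.98, 0.011, 0.197], [-0.197, -0.015, -0.98], [-0.008, -1.0, 0.017]]
ft_force: [-2.3, -0.2, 4.1]
grip_width: 0.0201
```

```bash
python3 -c "
from h import *
tipz('w4',300,260,70,60,(40,45,50,55),10)"
```

```text
40 [ 0.6516 -0.2984  0.0434] [599. 395.] [463. 383.]
45 [ 0.6437 -0.3002  0.0345] [571. 430.] [448. 403.]
50 [ 0.6351 -0.302   0.0263] [540. 464.] [431. 422.]
55 [ 0.6258 -0.304   0.0189] [508. 498.] [414. 440.]
hole [ -304. -1057.]
row [0. 0. 0.] turn -0.0 | t 26.08 tcp [ 0.547  -0.3179  0.1343] jaw -78.6 F [-2.4  1.2  4.4] w 0.0202 q [-35.  17.  75.  -0.  87.  44.] tilt [-0.007 -1.     0.017]
```

View pics/w4.png

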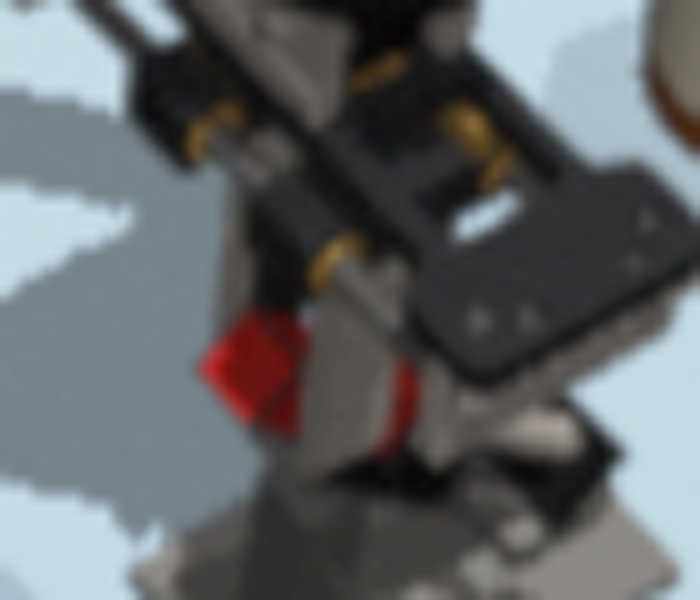

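Call:
play_rows --moves '[[[0.15, -0.15, 0, 0, 1], [0.15, -0.15, 0, 0, 0.6], [0.15, -0.15, 0, 0, 0.5], [0.15, -0.15, 0, 0, 0.5], [0.1, -4, 0, 0, 0.5], [0.1, -8, 0, 0, 0.5], [2, -12, 0, 0, 0.5], [5, -14, 0, 0, 0.5]]]'

```text
time_s: 26.75
tcp_pos: [0.4986, -0.3255, 0.2779]
tool_rot: [[-0.98, 0.016, 0.2], [-0.2, -0.018, -0.98], [-0.012, -1.0, 0.02]]
ft_force: [-0.3, -0.1, 1.7]
grip_width: 0.0472
```

Call:
play_rows --moves '[[[3, 0, 2, 0, 0.5], [6, 0, 5, 0, 0.5], [9, 0, 8, 0, 0.5], [12, 0, 11, 0, 0.5], [15, 0, 14, 0, 0.5], [18, 0, 15, 0, 0.5]]]'

```text
time_s: 27.25
tcp_pos: [0.351, -0.5114, 0.2773]
tool_rot: [[-0.98, 0.015, 0.199], [-0.2, -0.017, -0.98], [-0.011, -1.0, 0.02]]
ft_force: [0.2, 0.0, -0.4]
grip_width: 0.0469
```

Run:
```python
from h import *
a=read_camera('side');b=read_camera('top')
f=lambda x:np.clip((x/255.)**.6*255,0,255).astype(np.uint8)
A=cv2.resize(f(a)[285:330,310:368],None,fx=13,fy=13,interpolation=3);cv2.imwrite("pics/x1.png",A[:,:,::-1])
B=cv2.resize(f(b)[158:202,376:416],None,fx=13,fy=13,interpolation=3);cv2.imwrite("pics/x2.png",B[:,:,::-1])
```

View pics/x1.png

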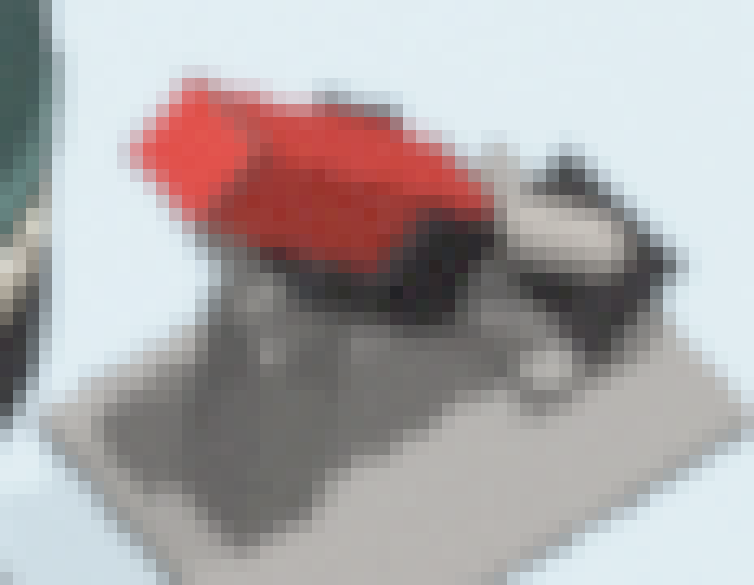

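View pics/x2.png

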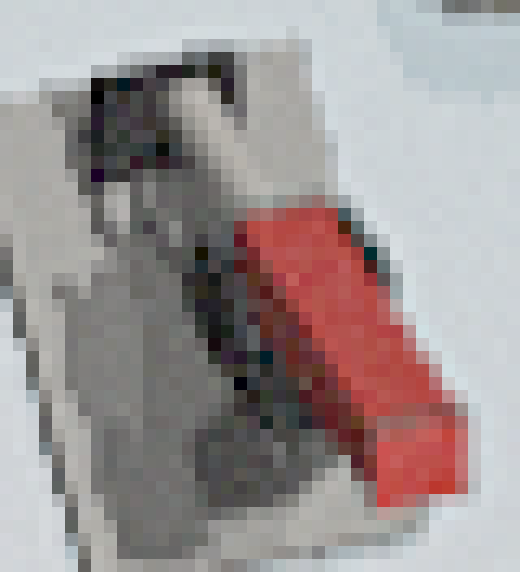

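Run:
```python
from h import *
y=np.radians(11.4);u=np.array([np.cos(y),np.sin(y),0]);l=np.array([-u[1],u[0],0]);tip=np.array([.6377,-.2987,.032])
L=lambda p:np.array([(p-tip)@u,(p-tip)@l,p[2]-tip[2]]).round(4)
S=lambda x,y:((x+.5)/13-.5+310,(y+.5)/13-.5+285);T=lambda x,y:((x+.5)/13-.5+376,(y+.5)/13-.5+158)
for n,a,b in [("nose end",(618,245),(190,88)),("nose start",(507,215),(255,200)),("butt tl",(190,82),(370,425)),("butt tr",(260,142),(460,405)),("butt br",(212,225),(462,488)),("butt bl",(138,150),(378,505)),("front tl",(430,125),(240,220)),("front tr",(493,195),(328,205))]:
    p,e=tri(S(*a),T(*b));print(n,L(p),round(e,4))
```

```text
nose end [ 0.0053 -0.0049  0.0017] 0.0001
nose start [-0.0294 -0.0041  0.0361] 0.0033
butt tl [-0.1014  0.0086  0.1175] 0.0025
butt tr [-0.1009 -0.01    0.1202] 0.0014
butt br [-0.1137 -0.0115  0.1054] 0.0027
butt bl [-0.115   0.0075  0.1075] 0.0008
front tl [-0.04    0.0078  0.0599] 0.0002
front tr [-0.0406 -0.0116  0.0606] 0.0001
```

The punch now lies parallel to the trough. Nose points triangulate at 45°, the tip is inside the foot plate at (618,245) in the side crop, and the offset is a uniform 4 mm or so, which is within my uncertainty about where the rest is. One last check of the drawer, the pin and the bystanders follows.

Run:
```python
from h import *
a=read_camera('side');b=read_camera('top')
A=np.hstack([cv2.resize(b[100:280,140:450],None,fx=1.6,fy=1.6),]);
crop('top',b,180,125,80,110,5,'v1'); cv2.imwrite('pics/v2.png',b[:,:,::-1]); crop('side',a,205,125,90,80,7,'v3')
b0=cv2.imread('pics/top0.png')[:,:,::-1].astype(int)
d=(np.abs(b0-b).max(2)>45).astype(np.uint8)
for c in cv2.findContours(cv2.morphologyEx(d,cv2.MORPH_OPEN,np.ones((2,2))),0,2)[0]:
    x=cv2.boundingRect(c)
    if x[1]<260 and cv2.contourArea(c)>6: print(x)
go(.3,-.5,.28)
```

```text
(541, 226, 5, 4)
(423, 223, 46, 43)
(213, 223, 30, 10)
(264, 220, 160, 107)
(413, 217, 147, 122)
(209, 199, 30, 10)
(385, 197, 8, 5)
(212, 185, 18, 5)
(297, 178, 14, 35)
(209, 177, 22, 10)
(395, 174, 18, 24)
(211, 166, 5, 5)
(390, 165, 6, 7)
(305, 161, 4, 14)
row [ 4.89 -0.27 -1.9 ] turn 0 | t 27.45 tcp [ 0.3517 -0.5089  0.2783] jaw -78.6 F [ 1.2 -0.4 -0. ] w 0.0469 q [-61.  13.  64.   0. 102.  18.] tilt [-0.012 -1.     0.019]
```

View pics/v1.png

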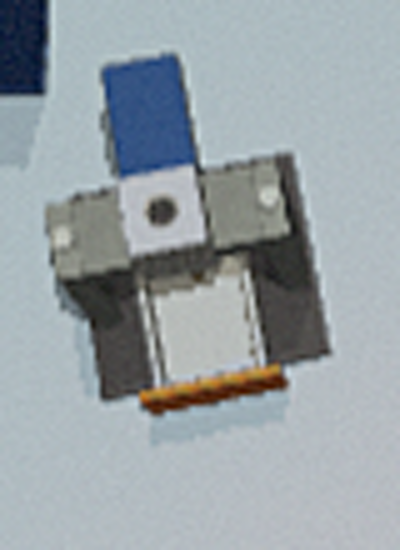

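View pics/v3.png

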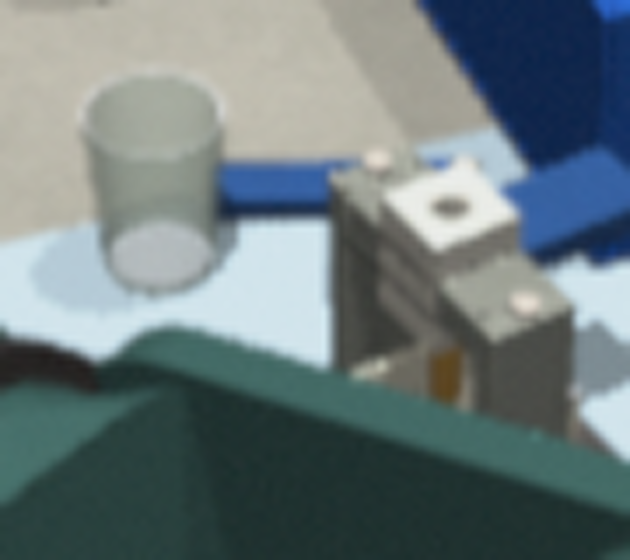

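The hole is empty, the drawer front is still at (142,400)–(286,373) as after the push, and the pin is in the tray. The only changes in the top view are the punch, the cradle, the drawer and the arm with its shadow, so the bystanders haven't moved. Handing in.

```bash
python3 -c "
from plant import *
print(finish_job())"
```

```text
the job is handed in; nothing more can be done
None
```

The job is done and handed in at about 27.5 s. The pin is out and in the drawer, the drawer is home, and the punch is back in the rest.

What I did:
- **Drawer:** I pushed it home until it met a hard stop at 24 N.
- **Punch:** I set the red punch in the slanted rest, let go and took it again by the handle end. I stood it upright against the hole's mouth.
- **Pin:** I drove it out slowly with a firm grip. The largest force I read was about 12 N.
- **Return:** I put the punch back in the rest and moved the arm clear.

Last checks:
- **Hole and drawer:** The hole is empty. The drawer front measured 80–85 mm before the hole's axis against the 81 mm expected, and it did not move afterwards.
- **Bystanders:** Comparing top views from before and after, none of them moved.
- **Punch in the rest:** It lies at 45° with its tip on the foot plate. The measured position is about 4 mm off my estimate of the rest, which is within the measuring error.

What was not perfect:
- **Return to the rest:** My first try left the punch about 4° too flat, with the tip high on the foot plate, so I took it again and laid it properly. The set-down before driving may have had the same small tilt.
- **Pin:** It stands upright on its thin end in the tray instead of lying on its side.

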